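# Hang the rinsed parts baskets to dry and cover the rinse dish

### The job

The rinse is finished: take every parts basket out of the rinse dish and hang it to dry on the drying stand, each on a pin of its own by the side slot in its hanger bar, keeping the baskets upright all the way. Then put the lid on the empty dish so that it sits fully home and level. Do not disturb the loupe, the jar, the pot or the screwdriver.

Things in the scene. Friction and masses are not known exactly. Their poses are not given: they have to be found in the camera images.
- basket_red: Parts basket, red grip, about 90 g, upright in the dish (absent in some runs). Origin: centre of the underside, z up. Drum 38 mm across, 34 mm high; above it a flat hanger bar in the y-z plane, 24 mm wide (y), 5 mm thick (x), to z = 96 mm. The red plastic grip is its top, z = 72 to 96 mm, 24 mm (y) by 10 mm (x): pinch it from above, fingertips no lower than 73 mm. Slot: see its seat point.
- basket_red_seat (a point): On the red basket's axis, 64 mm above its underside: the pin's middle line when hung. Basket's axes. The slot runs along y, open only at the +y edge (y = 12 mm), closed at y = -5.5 mm, cut through along x. At the mouth it spans z = 50 to 62 mm of the basket; for y = -5.5 to 5.5 mm its roof is at 67 mm, so a lip keeps the pin in once let down. May hang facing either way.
- basket_yellow: Parts basket, yellow grip, about 90 g, upright in the dish (absent in some runs). Origin: centre of the underside, z up. Drum 38 mm across, 34 mm high; above it a flat hanger bar in the y-z plane, 24 mm wide (y), 5 mm thick (x), to z = 96 mm. The yellow plastic grip is its top, z = 72 to 96 mm, 24 mm (y) by 10 mm (x): pinch it from above, fingertips no lower than 73 mm. Slot: see its seat point.
- basket_yellow_seat (a point): On the yellow basket's axis, 64 mm above its underside: the pin's middle line when hung. Basket's axes. The slot runs along y, open only at the +y edge (y = 12 mm), closed at y = -5.5 mm, cut through along x. At the mouth it spans z = 50 to 62 mm of the basket; for y = -5.5 to 5.5 mm its roof is at 67 mm, so a lip keeps the pin in once let down. May hang facing either way.
- basket_blue: Parts basket, blue grip, about 90 g, upright in the dish (absent in some runs). Origin: centre of the underside, z up. Drum 38 mm across, 34 mm high; above it a flat hanger bar in the y-z plane, 24 mm wide (y), 5 mm thick (x), to z = 96 mm. The blue plastic grip is its top, z = 72 to 96 mm, 24 mm (y) by 10 mm (x): pinch it from above, fingertips no lower than 73 mm. Slot: see its seat point.
- basket_blue_seat (a point): On the blue basket's axis, 64 mm above its underside: the pin's middle line when hung. Basket's axes. The slot runs along y, open only at the +y edge (y = 12 mm), closed at y = -5.5 mm, cut through along x. At the mouth it spans z = 50 to 62 mm of the basket; for y = -5.5 to 5.5 mm its roof is at 67 mm, so a lip keeps the pin in once let down. May hang facing either way.
- basket_green: Parts basket, green grip, about 90 g, upright in the dish (absent in some runs). Origin: centre of the underside, z up. Drum 38 mm across, 34 mm high; above it a flat hanger bar in the y-z plane, 24 mm wide (y), 5 mm thick (x), to z = 96 mm. The green plastic grip is its top, z = 72 to 96 mm, 24 mm (y) by 10 mm (x): pinch it from above, fingertips no lower than 73 mm. Slot: see its seat point.
- basket_green_seat (a point): On the green basket's axis, 64 mm above its underside: the pin's middle line when hung. Basket's axes. The slot runs along y, open only at the +y edge (y = 12 mm), closed at y = -5.5 mm, cut through along x. At the mouth it spans z = 50 to 62 mm of the basket; for y = -5.5 to 5.5 mm its roof is at 67 mm, so a lip keeps the pin in once let down. May hang facing either way.
- stand: Fixed drying stand. Origin on the bench below the middle of the pin row; z up, y along the bar. Four pins point to -x from a bar 16 mm square, 292 mm long, middle line at x = 34, z = 150 mm, on two 16 mm posts at x = 34, y = -138 and 138 mm. Below, a fixed drip tray 100 (x) by 300 mm (y), 12 mm high; else free. A hung basket's underside is 86 mm above the bench.
- pin0 (a point): Headed steel pin at stand y = -96 mm, level along x, 150 mm above the bench, 6 mm thick; stand's axes. This point is on its middle line where a hanger bar goes best: the bar's face is 26 mm behind (+x), the brass head, 13 mm across, 3 mm thick, starts 18 mm before it (-x). The head does not fit the slot, which must come over the pin sideways, along the stand's y, between head and bar.
- pin1 (a point): Headed steel pin at stand y = -32 mm, level along x, 150 mm above the bench, 6 mm thick; stand's axes. This point is on its middle line where a hanger bar goes best: the bar's face is 26 mm behind (+x), the brass head, 13 mm across, 3 mm thick, starts 18 mm before it (-x). The head does not fit the slot, which must come over the pin sideways, along the stand's y, between head and bar.
- pin2 (a point): Headed steel pin at stand y = 32 mm, level along x, 150 mm above the bench, 6 mm thick; stand's axes. This point is on its middle line where a hanger bar goes best: the bar's face is 26 mm behind (+x), the brass head, 13 mm across, 3 mm thick, starts 18 mm before it (-x). The head does not fit the slot, which must come over the pin sideways, along the stand's y, between head and bar.
- pin3 (a point): Headed steel pin at stand y = 96 mm, level along x, 150 mm above the bench, 6 mm thick; stand's axes. This point is on its middle line where a hanger bar goes best: the bar's face is 26 mm behind (+x), the brass head, 13 mm across, 3 mm thick, starts 18 mm before it (-x). The head does not fit the slot, which must come over the pin sideways, along the stand's y, between head and bar.
- dish: Fixed round stainless rinse dish, outside 134 mm across, wall 4 mm, rim 36 mm above its underside, inner floor 4 mm up. Origin: centre of the underside, z up.
- dish_rim (a point): Centre of the dish's mouth, 36 mm above the bench.
- lid: Loose stainless lid of the dish, about 220 g, right way up on the bench. Origin: centre of the underside, z up. A step 116 mm across, 6 mm deep below drops into the dish; the plate, 140 mm across, z = 6 to 11 mm, rests on the rim: seated, the origin is 30 mm above the dish's underside. Black knob 22 mm across, z = 18 to 40 mm, on a 14 mm neck: grip it from above.
- parts_tray: Bystander, fixed: turquoise round parts tray, 124 mm across, 20 mm high.
- loupe: Bystander, loose: black eye loupe standing on its narrow end, 38 mm across, 36 mm high. Leave it alone.
- jar: Bystander, loose: amber jar with white cap, 40 mm across, 42 mm high. Leave it alone.
- pot: Bystander, loose: small glass pot with steel cap, 32 mm across, 24 mm high. Leave it alone.
- driver: Bystander, loose: red-handled screwdriver, 120 mm long, lying on the bench. Leave it alone.
- cork_discs: Bystander, fixed: stack of cork discs, 50 mm across, 30 mm high.

How it is judged:
On the way:
1. every basket present hangs on a pin of the stand by its slot, let go ((distance between basket_red_seat and pin0 below 0.025 m or distance between basket_red_seat and pin1 below 0.025 m or distance between basket_red_seat and pin2 below 0.025 m or distance between basket_red_seat and pin3 below 0.025 m) and angle between each of basket_red, basket_yellow, basket_blue, basket_green's own z axis and vertical below 0.2 rad and contact force between each of basket_red, basket_yellow, basket_blue, basket_green and the fingers below 0.1 N and linear speed of each of basket_red, basket_yellow, basket_blue, basket_green below 0.05 m/s and (distance between basket_yellow_seat and pin0 below 0.025 m or distance between basket_yellow_seat and pin1 below 0.025 m or distance between basket_yellow_seat and pin2 below 0.025 m or distance between basket_yellow_seat and pin3 below 0.025 m) and (distance between basket_blue_seat and pin0 below 0.025 m or distance between basket_blue_seat and pin1 below 0.025 m or distance between basket_blue_seat and pin2 below 0.025 m or distance between basket_blue_seat and pin3 below 0.025 m) and (distance between basket_green_seat and pin0 below 0.025 m or distance between basket_green_seat and pin1 below 0.025 m or distance between basket_green_seat and pin2 below 0.025 m or distance between basket_green_seat and pin3 below 0.025 m)), for 0.3 s.
At the end, for the whole second after the job is handed in: Every basket present hangs let go and still on a pin of the stand (its seat point within 25 mm of a pin's point, at most 0.2 rad off upright), and the lid is seated on the dish: centred within 9 mm, its origin 26.5 to 33 mm above the dish's underside, tilted less than 0.04 rad, at rest (all of step 1 and horizontal distance between lid and dish below 0.009 m and z of lid in the frame of dish between 0.0265 and 0.033 m and angle between lid's own z axis and vertical below 0.04 rad and linear speed of lid below 0.02 m/s); the robot touches nothing.
It fails at once if a basket is tipped over (more than 0.9 rad) (angle between any of basket_red, basket_yellow, basket_blue, basket_green's own z axis and vertical above 0.9 rad).
It fails at once if the loupe is moved more than 30 mm (distance of loupe from where it was at the start of the episode above 0.03 m).
It fails at once if the jar is moved more than 30 mm (distance of jar from where it was at the start of the episode above 0.03 m).
It fails at once if the pot is moved more than 30 mm (distance of pot from where it was at the start of the episode above 0.03 m).
It fails at once if the driver is moved more than 40 mm (distance of driver from where it was at the start of the episode above 0.04 m).
Of basket_red, basket_yellow, basket_blue, basket_green only 3 to 4 are there at a start; the rules pass over those that are not, and their reading is None.
At some moment in a run one of lid may be knocked a few centimetres aside while the robot is not near it.
It also fails if it takes over 208 s, if anything falls off the work surface, if the arm or the gripper's body presses on something with over 40 N, if the wrist force passes 120 N, or if a joint passes its speed limit or range.

### The arm

A 6-joint arm with a two-finger parallel gripper is mounted at the origin on the work surface. World frame = base frame: x ahead of the robot, y to its left, z up, the work surface at z = 0. Lengths are in m, angles in rad, forces in N, time in s.
With the tool pointing down it reaches from about 0.35 to 0.775 m from the base axis. Payload 7.3 kg.
Tool frame: the origin (TCP) lies at the very end of the fingers, on their centre line; the grasp point (between the pads) lies 19 mm behind it; z points along the fingers, y is the line along which they close (so a half turn about z gives the same grasp; the last joint's range is limited). The gripper opens to 92 mm and grips with 3 to 60 N. Pads are 19 mm wide; open, the fingers measure 130 mm over their backs; the gripper's body (75 mm by 190 mm) begins 47 mm behind the grasp point.
Start: joints at [1.009, 0.342, 1.524, -0, 1.275, -0.146], TCP at [0.212, 0.48, 0.227] pointing down, gripper open.
Joint ranges: [-2.53, 2.53], [-0.77, 2.02], [0.04, 2.7], [-1, 4.14], [0.28, 2.66], [-3.11, 3.11]. Speed limits (rad/s): [2.57, 2.57, 3.14, 3.14, 3.14, 3.14].

### API

Orientations are given as [roll, pitch, yaw] about the fixed x, y, z axes, in that order (R = Rz(yaw) Ry(pitch) Rx(roll)).
In Python, from cell import robot gives the robot as it stands. The module is installed in compiled form; this text tells all that it offers.
- The arm moves only by the tool arm_command, never from a script. Its argument "moves" is a list of rows, each a list of 3 entries, a list of its own where there are three numbers: the shift along the tool's x, y, z in m, then the turn, a rotation vector about the tool's x, y, z in rad, then the finger opening in m, from 0 to 0.0918. In form: [[[dx, dy, dz], [ax, ay, az], claw], ...]. A call has exactly 5 rows; each row is the pose to reach, as a shift and turn from the pose commanded when the call began, along the tool's axes at that moment; what a row does not reach only later rows make up. A row lasts 1/10 s, in which the tool goes at most 50 mm and 8.59 degrees, less where a joint would pass 70% of its speed; a pose out of reach is approached as far as the arm can. A call with a gripper value outside its range is refused whole. The fingers move at their own pace and stop on an object; "squeeze" is the grip in N (left out, the last holds). Time passes only in rows, so rows that repeat a pose let the fingers close, or fill a call up. It gives the time, the measured TCP pose, the force, the opening and the grip force at its end, in the units of the state.
- robot.observe(): the state, without advancing time (a new reading comes with each control period).
- robot.read_camera(name): name is "scene" or "top" or "wrist"; returns the picture (420x560x3 uint8, red, green, blue); there is no depth.
- robot.camera_model(name): a dict with "fx", "fy", "cx", "cy" (pixels), "R" (3x3) and "t" (3): a world point X has camera coordinates R X + t. Camera axes: x right, y down, z forward; pixel columns grow to the right and rows downward; lengths in m; the calibration is good to about 2 mm. A picture is of the moment at which its call begins: read the wrist's pose just before it. camera_model takes no time and is no camera call; for the wrist camera it gives the pose at the moment of the call.
- robot.hand_in(): hands the job in; it is judged then, once.
The state is a dict: "time": time; "qpos": joint angles; "qvel": joint speeds; "joint_efforts": joint torques, N m; "tool_pos": TCP position; "tool_rot": TCP orientation; "contact_force": force on the tool from outside, world axes, zero at the start; "torque": the same for the moment, N m; "opening": finger opening in m; "grip_force": force on a finger pad.
Only numpy, scipy, OpenCV 4.12 (cv2) and the standard library are available. Lean on these libraries where they do the work, as an engineer would, in place of code of your own. Each camera call takes 0.05 s, during which the arm holds its last target. There are 200 camera calls.

## Working session

There is one attempt and no reset: what is moved stays moved. The work goes in short steps, Python scripts to look and compute and a tool call to move; the robot and the scene stay as the last step left them, time stands still between calls to the robot, and variables do not carry over. Pictures are saved under pics/ and viewed, at most 14 in all, crops included, and the job is handed in when it is done.

Besides the shell and the picture viewer there is one more tool, called after "Call:" by a JSON object that holds its "fn" and its "kwargs". arm_command: Moves the arm, as the interface text tells. Its arguments: {"type":"object","properties":{"moves":{"type":"array"},"squeeze":{"type":"number"}},"required":["moves"]}

```bash
mkdir -p pics; cat > h.py <<'E'
import numpy as np, cv2
from cell import robot
from scipy.spatial.transform import Rotation as Ro
def snap(n,f,crop=None,k=1):
    im=cv2.cvtColor(robot.read_camera(n),cv2.COLOR_RGB2BGR)
    cv2.imwrite('pics/raw_'+f,im)
    if crop: im=im[crop[1]:crop[3],crop[0]:crop[2]]
    if k!=1: im=cv2.resize(im,None,fx=k,fy=k,interpolation=cv2.INTER_CUBIC)
    cv2.imwrite('pics/'+f,im)
def ray(m,u,v,z):
    R=np.array(m['R']);t=np.array(m['t']);d=R.T@np.array([(u-m['cx'])/m['fx'],(v-m['cy'])/m['fy'],1]);c=-R.T@t
    return c+d*(z-c[2])/d[2]
def proj(m,X):
    p=np.array(m['R'])@np.array(X)+np.array(m['t']);return m['fx']*p[0]/p[2]+m['cx'],m['fy']*p[1]/p[2]+m['cy']
E
python3 - <<'E'
from h import *
np.set_printoptions(precision=4,suppress=True)
print(robot.observe())
for n in('scene','top'):
    snap(n,n+'0.png',None,1.4);m=robot.camera_model(n);print(n,m, -np.array(m['R']).T@m['t'])
E
```

```text
{'time': 0.0, 'qpos': array([ 1.009 ,  0.3427,  1.525 , -0.    ,  1.2754, -0.146 ]), 'qvel': array([-0.0015, -0.0005, -0.0005,  0.0008,  0.0008,  0.0009]), 'joint_efforts': array([  0.0025, -43.1246, -24.422 ,   0.0719,   0.056 ,  -0.0001]), 'tool_pos': array([0.2118, 0.4799, 0.226 ]), 'tool_rot': array([-3.1401, -0.0002,  2.7258]), 'contact_force': array([-0.4042, -0.9264,  0.0751]), 'torque': array([ 0.0182, -0.0181, -0.0222]), 'grip_force': 0.0, 'opening': 0.09159894600951483}
scene {'fx': 457.47166808515055, 'fy': 457.47166808515055, 'cx': 279.7346974483213, 'cy': 214.8862934130145, 'R': array([[-0.5756,  0.8175, -0.0204],
       [ 0.5409,  0.3619, -0.7592],
       [-0.6133, -0.4481, -0.6505]]), 't': array([ 0.2974, -0.1916,  1.3053])} [1.0754 0.4111 0.7097]
top {'fx': 497.6449526233435, 'fy': 497.6449526233435, 'cx': 288.0076246342081, 'cy': 202.02650027331055, 'R': array([[-0.132 , -0.9912, -0.0049],
       [-0.9682,  0.1299, -0.2139],
       [ 0.2127, -0.0235, -0.9768]]), 't': array([0.0532, 0.5488, 1.1257])} [0.2989 0.0079 1.2173]
```

View pics/scene0.png

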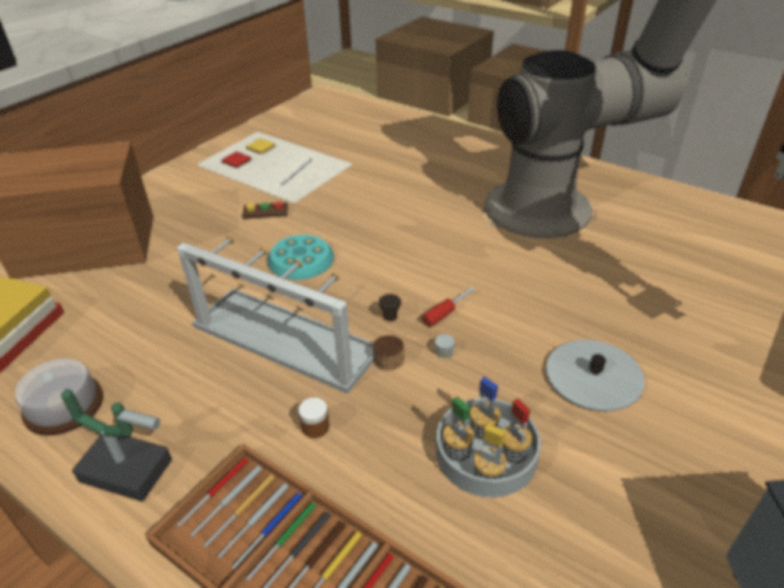

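View pics/top0.png

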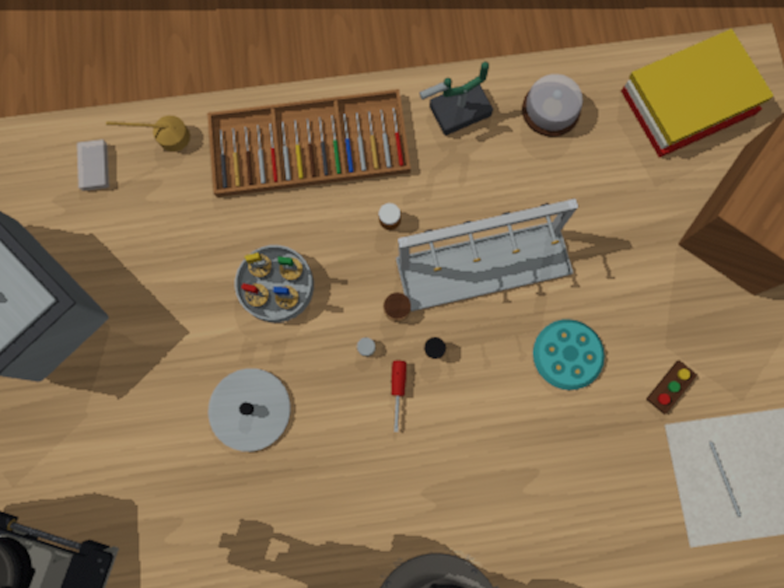

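Four baskets in the dish (top pixel ~275,284 enlarged), the stand runs from (402,240) to (575,204), and the lid is at (250,409). Next I enlarge the details.

```bash
python3 - <<'E'
from h import *
im=cv2.imread('pics/raw_top0.png')
a=cv2.resize(im[165:240,160:235],None,fx=8,fy=8,interpolation=cv2.INTER_CUBIC)
cv2.imwrite('pics/dish.png',a)
b=cv2.resize(im[135:225,275:420],None,fx=5.4,fy=5.4,interpolation=cv2.INTER_CUBIC)
cv2.imwrite('pics/stand.png',b)
E
```

```text
(no output)
```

View pics/dish.png

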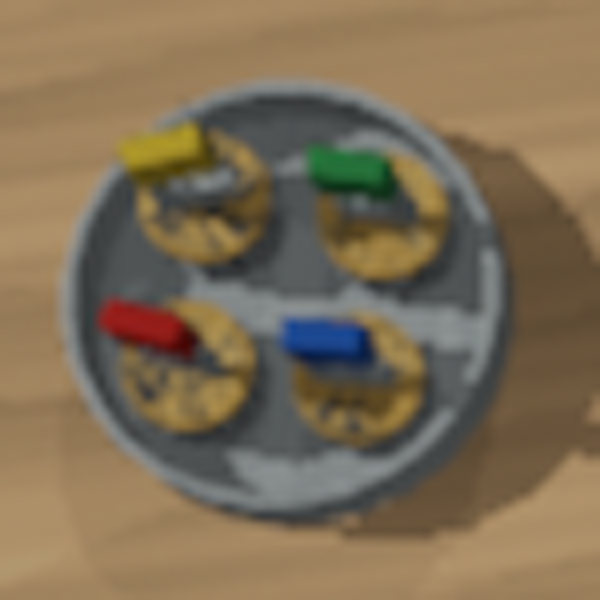

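View pics/stand.png

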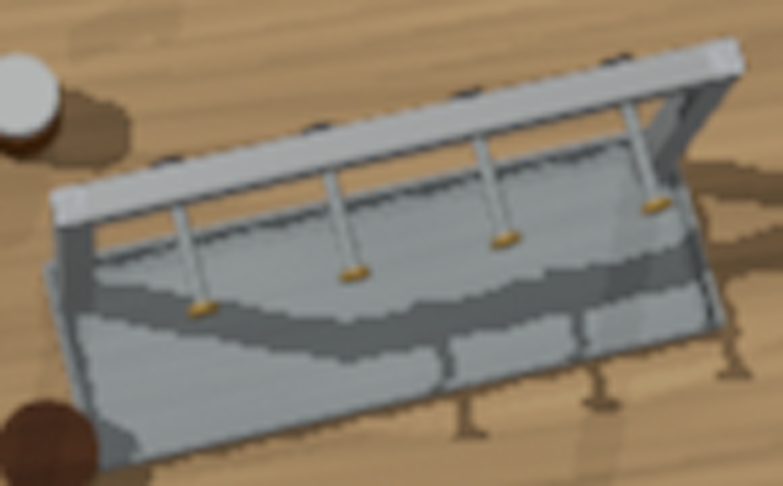

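Yellow, green, red, blue grips at crop (163,150), (350,170), (147,325), (325,338); pin heads at (203,308), (354,273), (505,239), (655,205).

```bash
python3 - <<'E'
from h import *
np.set_printoptions(precision=4,suppress=True)
m=robot.camera_model('top')
D=lambda u,v,z:ray(m,160+u/8,165+v/8,z)
S=lambda u,v,z:ray(m,275+u/5.4,135+v/5.4,z)
for n,a,b in[('y',(125,158),(202,143)),('g',(312,160),(388,178)),('r',(108,312),(185,335)),('b',(288,334),(365,340))]:
    p,q=D(*a,.098),D(*b,.098);print(n,(p+q)/2,np.linalg.norm(p-q),np.degrees(np.arctan2(*(q-p)[1::-1])))
print('dish',D((62+512)/2,(80+520)/2,.036), D(62,300,.036)-D(512,300,.036))
H=[S(203,308,.15),S(354,273,.15),S(505,239,.15),S(655,205,.15)]
for h in H: print('head',h)
e=[S(70,205,.158),S(727,55,.158)];print('bar',e,np.linalg.norm(e[0]-e[1]))
d=H[0]-H[3];yaw=np.arctan2(-d[0],d[1]);print('yaw from heads',np.degrees(yaw),np.linalg.norm(d)); d=e[0]-e[1];print(np.degrees(np.arctan2(-d[0],d[1])))
print('lid',ray(m,250/1.4,409/1.4,.008),'knob',ray(m,247/1.4,408/1.4,.04))
for n,u,v,z in[('jar',390,213,.042),('cork',397,305,.03),('pot',367,346,.024),('loupe',435,348,.036),('tray',568,353,.02)]:print(n,ray(m,u/1.4,v/1.4,z))
w=robot.camera_model('wrist');print(w['fx'],w['cx'],w['cy'],-np.array(w['R']).T@w['t'],np.array(w['R']));
o=robot.observe();print(Ro.from_euler('xyz',o['tool_rot']).as_matrix())
E
```

```text
y [0.6188 0.223  0.098 ] 0.022627350956078058 -86.194136823245
g [0.6061 0.1698 0.098 ] 0.022909226201059035 -111.2438003602001
r [0.5682 0.2323 0.098 ] 0.023498483666645212 -114.37092376698303
b [0.5574 0.1813 0.098 ] 0.022288782253610875 -102.17409454281453
dish [0.5847 0.2017 0.036 ] [ 0.0182  0.1357 -0.    ]
head [ 0.5464 -0.0745  0.15  ]
head [ 0.5528 -0.1378  0.15  ]
head [ 0.5587 -0.2014  0.15  ]
head [ 0.5648 -0.2649  0.15  ]
bar [array([ 0.5946, -0.0262,  0.158 ]), array([ 0.6222, -0.3038,  0.158 ])] 0.27900531276787144
yaw from heads 5.511551601387295 0.1913417053480548
5.6616771654497065
lid [0.378  0.2678 0.008 ] knob [0.3782 0.2657 0.04  ]
jar [ 0.683  -0.0139  0.042 ]
cork [ 0.5199 -0.0048  0.03  ]
pot [0.4568 0.0556 0.024 ]
loupe [ 0.4365 -0.0591  0.036 ]
tray [ 0.3995 -0.2854  0.02  ]
366.86666628782973 277.84404906360754 208.5154125948557 [0.1449 0.5109 0.3849] [[ 0.4052  0.9142 -0.0001]
 [ 0.8794 -0.3897  0.2734]
 [ 0.2499 -0.1109 -0.9619]]
[[-0.9148  0.4039 -0.0007]
 [ 0.4039  0.9148 -0.0012]
 [ 0.0002 -0.0014 -1.    ]]
```

```bash
python3 - <<'E'
from h import *
im=cv2.imread('pics/raw_scene0.png')
cv2.imwrite('pics/sd.png',cv2.resize(im[262:352,305:395],None,fx=6.6,fy=6.6,interpolation=cv2.INTER_CUBIC))
E
```

```text
(no output)
```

View pics/sd.png

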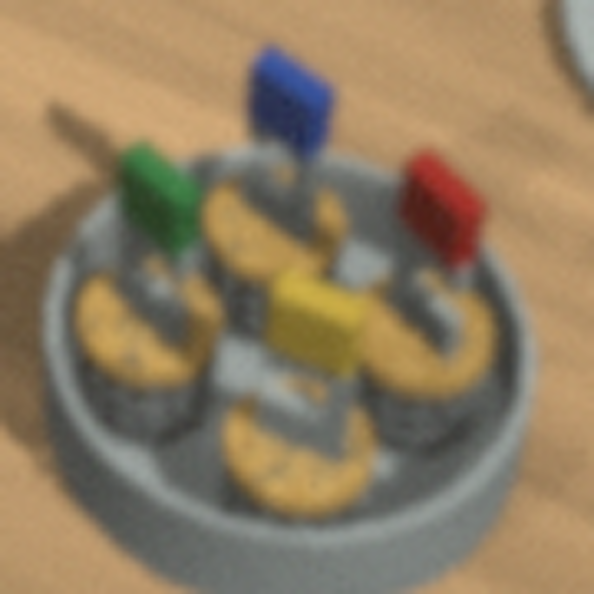

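```bash
cat >> h.py <<'E'
def Rt(yaw,tilt=0):  # pointing down; tilt (deg) leans tool z towards -toolx
    return Ro.from_euler('z',yaw,degrees=True)*Ro.from_euler('x',180,degrees=True)*Ro.from_euler('y',-tilt,degrees=True)
def rel(p,R,p0=None,R0=None):
    if p0 is None:
        o=robot.observe();p0=o['tool_pos'];R0=Ro.from_euler('xyz',o['tool_rot'])
    print('shift',np.round(R0.inv().apply(np.array(p)-p0),4),'turn',np.round((R0.inv()*R).as_rotvec(),4))
E
python3 - <<'E'
from h import *
R=Rt(180,29);print(R.as_matrix());rel([.527,.2,.167],R)
E
```

```text
[[-8.74619707e-01  1.22464680e-16  4.84809620e-01]
 [ 1.66482077e-16  1.00000000e+00  4.77379675e-17]
 [-4.84809620e-01  1.22464680e-16 -8.74619707e-01]]
shift [-0.4014 -0.1287  0.0592] turn [-0.1065 -0.4992 -0.4065]
```

Call:
{"fn": "arm_command", "kwargs": {"moves": [[[-0.045,-0.014,0.0],[-0.01,-0.05,-0.04],0.09],[[-0.09,-0.028,0.0],[-0.02,-0.1,-0.08],0.09],[[-0.135,-0.043,0.0],[-0.035,-0.167,-0.136],0.09],[[-0.18,-0.057,0.01],[-0.05,-0.22,-0.18],0.09],[[-0.225,-0.072,0.015],[-0.06,-0.28,-0.23],0.09]]}}

```text
time: 0.6
tool_pos: [0.3897, 0.3221, 0.2112]
tool_rot: [3.115, 0.286, 2.956]
contact_force: [0.7, -0.2, -0.8]
opening: 0.0898
grip_force: 0.0
```

```bash
python3 - <<'E'
from h import *
rel([.527,.2,.167],Rt(180,29));print(robot.observe()['qpos'])
E
```

```text
shift [-0.1386 -0.097   0.0842] turn [-0.0448 -0.2169 -0.1745]
[ 0.66142647  0.22609621  1.77324213 -0.24140314  0.94349239 -0.60506175]
```

Call:
{"fn": "arm_command", "kwargs": {"moves": [[[-0.035,-0.024,0.02],[-0.01,-0.05,-0.04],0.09],[[-0.07,-0.049,0.042],[-0.02,-0.11,-0.09],0.09],[[-0.105,-0.073,0.063],[-0.035,-0.16,-0.13],0.09],[[-0.139,-0.097,0.084],[-0.045,-0.217,-0.175],0.09],[[-0.139,-0.097,0.084],[-0.045,-0.217,-0.175],0.09]]}}

```text
time: 1.1
tool_pos: [0.5269, 0.197, 0.1651]
tool_rot: [-3.14, 0.502, 3.136]
contact_force: [0.1, 0.1, -0.1]
opening: 0.0901
grip_force: 0.0
```

```bash
python3 - <<'E'
from h import *
o=robot.observe();print(o['qpos'],o['tool_pos']);m=robot.camera_model('wrist');np.save('w1.npy',m,allow_pickle=True);snap('wrist','w1.png',None,1.4)
E
```

```text
[ 0.30594081  0.28162888  1.93376187 -0.3357081   0.46775086 -0.99407235] [0.52688769 0.1969944  0.16506019]
```

View pics/w1.png

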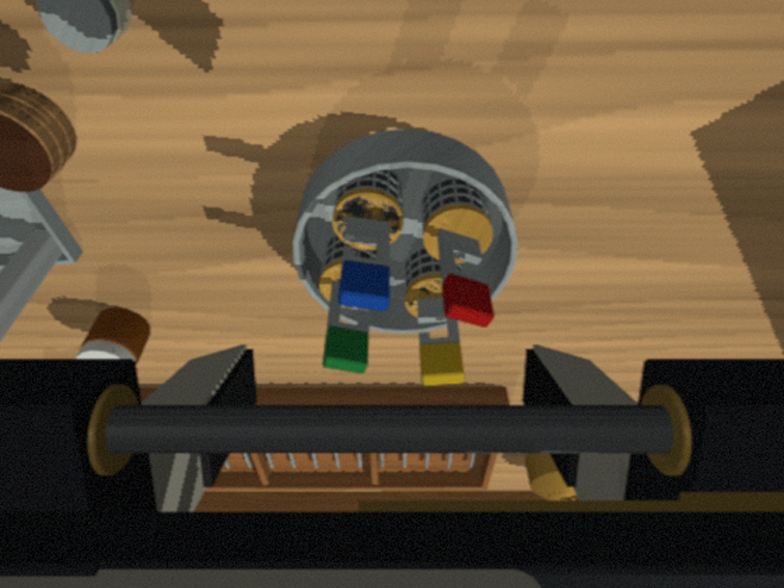

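The wrist view shows the dish at (405,230) enlarged, hangers seen face-on with left = -y. I enlarge for the slots.

```bash
python3 - <<'E'
from h import *
im=cv2.imread('pics/raw_w1.png')
cv2.imwrite('pics/w1c.png',cv2.resize(im[130:280,215:370],None,fx=4,fy=4,interpolation=cv2.INTER_CUBIC))
E
```

```text
(no output)
```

View pics/w1c.png

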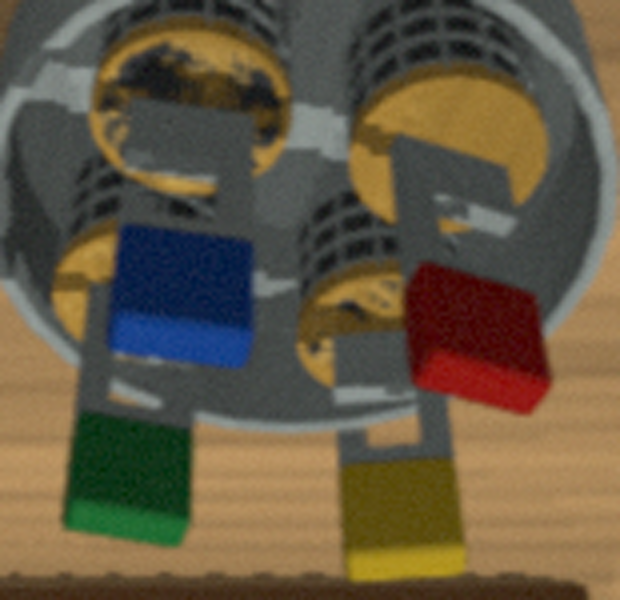

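Slots: blue and yellow open to -y, red and green to +y (image right). Top-face centres in crop: blue (180,341), red (480,383), green (126,523), yellow (406,563).

```bash
python3 - <<'E'
from h import *
np.set_printoptions(precision=4,suppress=True)
m=np.load('w1.npy',allow_pickle=True).item()
W=lambda u,v:ray(m,215+u/4,130+v/4,.1)
for n,q in dict(b=[(110,315),(250,330),(250,367),(110,348)],r=[(415,355),(550,378),(535,412),(418,388)],g=[(68,502),(188,520),(182,545),(65,526)],y=[(345,552),(465,543),(465,575),(350,580)]).items():
    P=np.array([W(*a) for a in q]);d=P[1]-P[0]+P[2]-P[3];print(n,P.mean(0),np.linalg.norm(d)/2,np.degrees(np.arctan2(d[1],d[0])))
rel([.568,.232,.17],Rt(65.6))
E
```

```text
b [0.5596 0.1859 0.1   ] 0.02327339902570357 79.64229795561411
r [0.5705 0.2364 0.1   ] 0.02278816645918858 74.61408229409507
g [0.6089 0.1737 0.1   ] 0.02270644134216899 75.02901232890943
y [0.6218 0.2272 0.1   ] 0.022778083741505556 95.34129533193413
shift [-0.0385  0.0336  0.0164] turn [0.4976 0.3226 1.9423]
```

```bash
python3 - <<'E'
from h import *
rel([.5695,.2345,.17],Rt(70))
E
```

```text
shift [-0.0398  0.0361  0.0172] turn [0.4786 0.3371 1.8678]
```

Call:
{"fn": "arm_command", "kwargs": {"moves": [[[0,0,0],[0.034,0.024,0.133],0.09],[[0,0,0],[0.068,0.048,0.266],0.08],[[0,0,0],[0.103,0.072,0.4],0.07],[[0,0,0],[0.137,0.096,0.534],0.06],[[0,0,0],[0.171,0.12,0.667],0.05]]}}

```text
time: 1.65
tool_pos: [0.5252, 0.2026, 0.168]
tool_rot: [3.012, 0.332, 2.414]
contact_force: [0.4, 0.4, -0.1]
opening: 0.0628
grip_force: 0.0
```

Call:
{"fn": "arm_command", "kwargs": {"moves": [[[0,0,0],[0.034,0.024,0.133],0.04],[[0,0,0],[0.068,0.048,0.266],0.035],[[0,0,0],[0.103,0.072,0.4],0.03],[[0,0,0],[0.137,0.096,0.534],0.03],[[0,0,0],[0.171,0.12,0.667],0.03]]}}

```text
time: 2.15
tool_pos: [0.5253, 0.2027, 0.168]
tool_rot: [3.033, 0.126, 1.75]
contact_force: [-0.3, 0.4, -0.7]
opening: 0.0305
grip_force: 0.0
```

Call:
{"fn": "arm_command", "kwargs": {"moves": [[[0,0,0],[0.034,0.024,0.133],0.03],[[0,0,0],[0.068,0.048,0.266],0.03],[[0,0,0],[0.103,0.072,0.4],0.03],[[0,0,0],[0.137,0.097,0.534],0.03],[[0,0,0],[0.137,0.097,0.534],0.03]]}}

```text
time: 2.65
tool_pos: [0.5261, 0.2016, 0.1678]
tool_rot: [3.139, -0.003, 1.224]
contact_force: [0.3, 0.9, 0.3]
opening: 0.0302
grip_force: 0.0
```

```bash
python3 - <<'E'
from h import *
o=robot.observe();print(o['qpos'],o['tool_pos'],o['tool_rot'],o['time'])
rel([.5695,.2345,.12],Rt(70))
E
```

```text
[2.29450589e-01 4.61339936e-01 1.50831244e+00 1.02789165e-03
 1.16862650e+00 5.75449133e-01] [0.52606002 0.20163382 0.16782797] [ 3.13932820e+00 -2.59795123e-03  1.22439996e+00] 2.65
shift [0.0455 0.0296 0.048 ] turn [ 0.0023 -0.0026  0.0027]
```

Call:
{"fn": "arm_command", "kwargs": {"moves": [[[0.023,0.015,0],[0,0,0],0.03],[[0.0455,0.0296,0.01],[0,0,0],0.03],[[0.0455,0.0296,0.045],[0,0,0],0.03],[[0.0455,0.0296,0.075],[0,0,0],0.03],[[0.0455,0.0296,0.0875],[0,0,0],0.03]]}}

```text
time: 3.15
tool_pos: [0.5672, 0.2347, 0.0773]
tool_rot: [-3.141, 0.001, 1.23]
contact_force: [-0.1, 0.0, 0.1]
opening: 0.0303
grip_force: 0.0
```

Call:
{"fn": "arm_command", "kwargs": {"moves": [[[0,0,0],[0,0,0],0.03],[[0,0,0],[0,0,0],0.0],[[0,0,0],[0,0,0],0.0],[[0,0,0],[0,0,0],0.0],[[0,0,0],[0,0,0],0.0]], "squeeze": 20}}

```text
time: 3.65
tool_pos: [0.5706, 0.2341, 0.0817]
tool_rot: [3.136, -0.004, 1.226]
contact_force: [0.3, -0.4, 4.3]
opening: 0.0095
grip_force: 20.0
```

```bash
python3 - <<'E'
from h import *
o=robot.observe();print(o['opening'],o['grip_force'],o['tool_pos'],o['tool_rot'],o['contact_force'])
snap('scene','s1.png',(305,262,395,352),6)
E
```

```text
0.009530212012895615 19.979397654533386 [0.57059846 0.23414295 0.08172089] [ 3.13613535 -0.00389854  1.22578702] [ 0.30963116 -0.39152171  4.33382274]
```

View pics/s1.png

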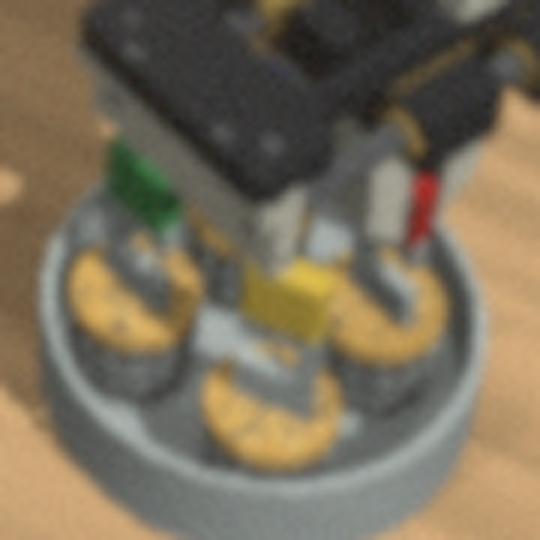

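```bash
cat >> h.py <<'E'
ys=np.radians(5.5);XS=np.array([np.cos(ys),np.sin(ys),0]);YS=np.array([-np.sin(ys),np.cos(ys),0])
PIN={3:(.5673,-.0706),2:(.5736,-.1339),1:(.5797,-.1975),0:(.5857,-.2610)}
def at(pin,dx,dy,z): return np.r_[PIN[pin],z]+XS*dx+YS*dy
def chain(p0,yaw0,wps):
    p0=np.array(p0)
    for p,yaw in wps:
        R0=Rt(yaw0);p=np.array(p);print('shift',np.round(R0.inv().apply(p-p0),4),'turn',np.round((R0.inv()*Rt(yaw)).as_rotvec(),4),'->',np.round(p,4),yaw);p0,yaw0=p,yaw
E
python3 - <<'E'
from h import *
chain([.5695,.2345,.0805],70.2,[([.5695,.2345,.195],70.2),([.48,.10,.195],95.5),(at(1,-.10,-.024,.19),95.5),(at(1,-.09,-.024,.17),95.5),(at(1,-.002,-.024,.17),95.5)])
E
```

```text
shift [ 0.      0.     -0.1145] turn [0. 0. 0.] -> [0.5695 0.2345 0.195 ] 70.2
shift [-0.1569 -0.0386 -0.    ] turn [ 0.      0.     -0.4416] -> [0.48  0.1   0.195] 95.5
shift [-0.3297 -0.0293  0.005 ] turn [0. 0. 0.] -> [ 0.4825 -0.231   0.19  ] 95.5
shift [-0.    0.01  0.02] turn [0. 0. 0.] -> [ 0.4924 -0.23    0.17  ] 95.5
shift [0.    0.088 0.   ] turn [0. 0. 0.] -> [ 0.58   -0.2216  0.17  ] 95.5
```

Call:
{"fn": "arm_command", "kwargs": {"moves": [[[0,0,-0.01],[0,0,0],0.0],[[0,0,-0.03],[0,0,0],0.0],[[0,0,-0.06],[0,0,0],0.0],[[0,0,-0.09],[0,0,0],0.0],[[0,0,-0.1145],[0,0,0],0.0]]}}

```text
time: 4.2
tool_pos: [0.5692, 0.2339, 0.1969]
tool_rot: [3.138, -0.003, 1.226]
contact_force: [0.9, 0.5, -1.1]
opening: 0.0096
grip_force: 20.0
```

Call:
{"fn": "arm_command", "kwargs": {"moves": [[[-0.025,-0.006,0],[0,0,-0.07],0.0],[[-0.058,-0.0145,0],[0,0,-0.16],0.0],[[-0.095,-0.023,0],[0,0,-0.26],0.0],[[-0.13,-0.032,0],[0,0,-0.36],0.0],[[-0.1569,-0.0386,0],[0,0,-0.4416],0.0]]}}

```text
time: 4.7
tool_pos: [0.4782, 0.0979, 0.1947]
tool_rot: [3.139, -0.001, 1.671]
contact_force: [1.2, -0.9, -0.4]
opening: 0.01
grip_force: 20.0
```

Call:
{"fn": "arm_command", "kwargs": {"moves": [[[-0.025,-0.002,0],[0,0,0],0.0],[[-0.06,-0.005,0],[0,0,0],0.0],[[-0.1,-0.009,0],[0,0,0],0.0],[[-0.14,-0.013,0],[0,0,0],0.0],[[-0.18,-0.016,0],[0,0,0],0.0]]}}

```text
time: 5.2
tool_pos: [0.4807, -0.0828, 0.1947]
tool_rot: [3.138, -0.001, 1.668]
contact_force: [0.5, 0.4, -1.0]
opening: 0.0099
grip_force: 20.0
```

Call:
{"fn": "arm_command", "kwargs": {"moves": [[[-0.04,-0.0035,0],[0,0,0],0.0],[[-0.08,-0.007,0.002],[0,0,0],0.0],[[-0.115,-0.01,0.005],[0,0,0],0.0],[[-0.14,-0.0123,0.01],[0,0,0],0.0],[[-0.1497,-0.0033,0.025],[0,0,0],0.0]]}}

```text
time: 5.7
tool_pos: [0.4922, -0.2338, 0.1703]
tool_rot: [3.137, 0.001, 1.664]
contact_force: [-0.1, 0.9, -0.5]
opening: 0.0098
grip_force: 20.0
```

```bash
python3 - <<'E'
from h import *
o=robot.observe();print(o['opening'],o['grip_force'],o['tool_pos'],o['tool_rot'],o['contact_force'],o['qpos'])
m=robot.camera_model('wrist');np.save('w2.npy',m,allow_pickle=True);snap('wrist','w2.png');snap('scene','s2.png')
a=cv2.imread('pics/w2.png');b=cv2.imread('pics/s2.png')[140:300,110:324]
cv2.imwrite('pics/c2.png',np.hstack([cv2.resize(a,(400,300)),cv2.resize(b,(400,300),interpolation=cv2.INTER_CUBIC)]))
E
```

```text
0.009787182442779306 19.988068342208862 [ 0.49222027 -0.23375625  0.17025346] [3.13652318e+00 1.36706563e-03 1.66435326e+00] [-0.09768655  0.92466513 -0.52292927] [-0.58528869  0.4260811   1.55943532  0.00232033  1.15127329 -0.67978912]
```

View pics/c2.png

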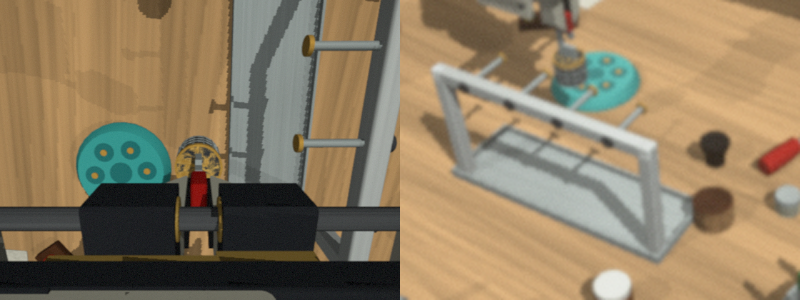

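Red hangs upright from the fingers in front of the stand; pin heads are at (427,63) and (417,199) raw in the wrist view. I compute their positions.

```bash
python3 - <<'E'
from h import *
np.set_printoptions(precision=4,suppress=True)
m=np.load('w2.npy',allow_pickle=True).item()
im=cv2.imread('pics/raw_w2.png');h=cv2.cvtColor(im,cv2.COLOR_BGR2HSV)
for u0,v0 in[(427,63),(417,199)]:
    s=h[v0-25:v0+25,u0-22:u0+22];k=((s[...,0]>12)&(s[...,0]<28)&(s[...,1]>110)).astype(np.uint8)
    n,l,st,c=cv2.connectedComponentsWithStats(k);i=1+st[1:,4].argmax();u,v=c[i]+[u0-22,v0-25];P=ray(m,u,v,.15)
    print(st[i],u,v,P, 'pin',P+XS*.0195)
for i in PIN: print(i,proj(m,at(i,-.0195,0,.15)))
E
```

```text
[ 19  11  17  30 412] 431.8349514563107 63.41019417475728 [ 0.5543 -0.135   0.15  ] pin [ 0.5737 -0.1331  0.15  ]
[ 16  14  14  25 306] 417.60130718954247 200.13725490196077 [ 0.5605 -0.1992  0.15  ] pin [ 0.5799 -0.1973  0.15  ]
3 (np.float64(447.84538093681454), np.float64(-100.63034777901206))
2 (np.float64(431.17744360960455), np.float64(65.23863904247548))
1 (np.float64(417.138844145187), np.float64(200.445306954206))
0 (np.float64(405.378128280161), np.float64(312.14869212464333))
```

Call:
{"fn": "arm_command", "kwargs": {"moves": [[[0,0.02,0],[0,0,0],0.0],[[0,0.045,0],[0,0,0],0.0],[[0,0.07,0],[0,0,0],0.0],[[0,0.088,0],[0,0,0],0.0],[[0,0.088,0],[0,0,0],0.0]]}}

```text
time: 6.3
tool_pos: [0.5815, -0.2208, 0.1697]
tool_rot: [3.137, -0.001, 1.67]
contact_force: [0.2, -0.0, -0.1]
opening: 0.0097
grip_force: 20.0
```

Call:
{"fn": "arm_command", "kwargs": {"moves": [[[0.005,0,0],[0,0,0],0.0],[[0.01,0,0],[0,0,0],0.0],[[0.015,0,0],[0,0,0],0.0],[[0.018,0,0],[0,0,0],0.0],[[0.018,0,0],[0,0,0],0.0]]}}

```text
time: 6.8
tool_pos: [0.578, -0.2038, 0.1696]
tool_rot: [3.138, -0.001, 1.668]
contact_force: [-0.1, 0.9, -0.3]
opening: 0.0099
grip_force: 20.0
```

Call:
{"fn": "arm_command", "kwargs": {"moves": [[[0.002,0,0],[0,0,0],0.0],[[0.004,0,0],[0,0,0],0.0],[[0.006,0,0],[0,0,0],0.0],[[0.007,0,0],[0,0,0],0.0],[[0.007,0,0],[0,0,0],0.0]]}}

```text
time: 7.3
tool_pos: [0.5776, -0.1972, 0.1692]
tool_rot: [3.138, -0.001, 1.668]
contact_force: [0.5, -0.4, -0.4]
opening: 0.0098
grip_force: 20.0
```

```bash
python3 - <<'E'
from h import *
o=robot.observe();print(o['opening'],o['grip_force'],o['tool_pos'],o['tool_rot'],o['contact_force'],o['torque'])
snap('scene','s3.png',(110,150,250,240),5.6)
E
```

```text
0.009759892438262016 19.988024532794952 [ 0.57764293 -0.19721409  0.16920949] [ 3.13824643e+00 -8.37527080e-04  1.66751630e+00] [ 0.5146567  -0.41485583 -0.44205002] [-0.05138371 -0.00872544  0.01946784]
```

View pics/s3.png

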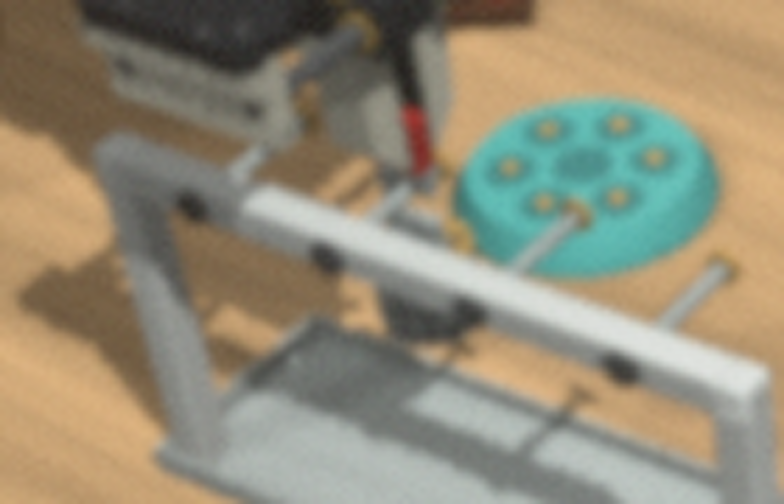

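Call:
{"fn": "arm_command", "kwargs": {"moves": [[[0,0,0.001],[0,0,0],0.0],[[0,0,0.002],[0,0,0],0.0],[[0,0,0.004],[0,0,0],0.0],[[0,0,0.0055],[0,0,0],0.0],[[0,0,0.0055],[0,0,0],0.0]]}}

```text
time: 7.85
tool_pos: [0.5776, -0.1974, 0.1637]
tool_rot: [3.138, -0.001, 1.667]
contact_force: [-0.9, 0.2, -0.7]
opening: 0.0098
grip_force: 20.0
```

Call:
{"fn": "arm_command", "kwargs": {"moves": [[[0,0,0.001],[0,0,0],0.0],[[0,0,0.002],[0,0,0],0.0],[[0,0,0.0025],[0,0,0],0.0],[[0,0,0.003],[0,0,0],0.0],[[0,0,0.003],[0,0,0],0.0]]}}

```text
time: 8.35
tool_pos: [0.5779, -0.1975, 0.163]
tool_rot: [3.136, 0.0, 1.667]
contact_force: [-4.1, 2.7, 11.9]
opening: 0.01
grip_force: 20.0
```

```bash
python3 - <<'E'
from h import *
chain(at(1,-.002,.001,.1615),95.5,[(at(1,-.002,.001,.235),95.5),([.6075,.172,.2],72),([.6075,.172,.0805],72),([.6075,.172,.195],72),([.48,.08,.195],95.5),(at(0,-.10,-.024,.19),95.5),(at(0,-.09,-.024,.17),95.5)])
E
```

```text
shift [ 0.      0.     -0.0735] turn [0. 0. 0.] -> [ 0.5776 -0.1967  0.235 ] 95.5
shift [0.3641 0.0651 0.035 ] turn [ 0.     -0.      0.4102] -> [0.6075 0.172  0.2   ] 72
shift [ 0.     -0.      0.1195] turn [0. 0. 0.] -> [0.6075 0.172  0.0805] 72
shift [ 0.      0.     -0.1145] turn [0. 0. 0.] -> [0.6075 0.172  0.195 ] 72
shift [-0.1269 -0.0928 -0.    ] turn [ 0.      0.     -0.4102] -> [0.48  0.08  0.195] 95.5
shift [-0.3736 -0.0275  0.005 ] turn [0. 0. 0.] -> [ 0.4885 -0.2945  0.19  ] 95.5
shift [-0.    0.01  0.02] turn [0. 0. 0.] -> [ 0.4984 -0.2935  0.17  ] 95.5
```

Call:
{"fn": "arm_command", "kwargs": {"moves": [[[0,0,0],[0,0,0],0.012],[[0,0,0],[0,0,0],0.02],[[0,0,0],[0,0,0],0.03],[[0,0,0],[0,0,0],0.03],[[0,0,-0.005],[0,0,0],0.03]]}}

```text
time: 8.85
tool_pos: [0.5772, -0.1972, 0.165]
tool_rot: [3.14, -0.002, 1.667]
contact_force: [-0.5, 0.3, -0.1]
opening: 0.0295
grip_force: 0.0
```

Call:
{"fn": "arm_command", "kwargs": {"moves": [[[0,0,-0.01],[0,0,0],0.03],[[0,0,-0.025],[0,0,0],0.03],[[0,0,-0.045],[0,0,0],0.03],[[0,0,-0.06],[0,0,0],0.03],[[0,0,-0.0685],[0,0,0],0.03]]}}

```text
time: 9.35
tool_pos: [0.578, -0.1977, 0.2367]
tool_rot: [3.135, 0.001, 1.667]
contact_force: [0.7, 0.3, 0.1]
opening: 0.0299
grip_force: 0.0
```

Call:
{"fn": "arm_command", "kwargs": {"moves": [[[0.03,0.005,0],[0,0,0],0.03],[[0.067,0.012,0],[0,0,0],0.03],[[0.105,0.019,0],[0,0,0],0.03],[[0.145,0.026,0],[0,0,0],0.03],[[0.182,0.0325,0],[0,0,0],0.03]]}}

```text
time: 9.85
tool_pos: [0.5921, -0.0115, 0.2348]
tool_rot: [3.138, -0.001, 1.667]
contact_force: [0.7, 0.7, -0.7]
opening: 0.0298
grip_force: 0.0
```

Call:
{"fn": "arm_command", "kwargs": {"moves": [[[0.045,0.008,0.01],[0,0,0.1],0.03],[[0.09,0.016,0.02],[0,0,0.2],0.03],[[0.135,0.024,0.03],[0,0,0.3],0.03],[[0.17,0.03,0.035],[0,0,0.38],0.03],[[0.1821,0.0326,0.035],[0,0,0.4102],0.03]]}}

```text
time: 10.35
tool_pos: [0.6063, 0.1751, 0.1987]
tool_rot: [3.141, -0.002, 1.258]
contact_force: [0.2, -0.9, -0.4]
opening: 0.0301
grip_force: 0.0
```

```bash
python3 - <<'E'
from h import *
o=robot.observe();print(o['tool_pos'],o['tool_rot'],o['contact_force'])
snap('scene','s4.png');a=cv2.imread('pics/s4.png')[150:240,110:230];
m=robot.camera_model('wrist');np.save('w4.npy',m,allow_pickle=True);snap('wrist','w4.png');b=cv2.imread('pics/w4.png')
cv2.imwrite('pics/c4.png',np.hstack([cv2.resize(a,(400,300),interpolation=cv2.INTER_CUBIC),cv2.resize(b,(400,300))]))
E
```

```text
[0.60630908 0.17507515 0.19874389] [ 3.14086359e+00 -2.12345069e-03  1.25806369e+00] [ 0.16405521 -0.88107133 -0.41751812]
```

View pics/c4.png

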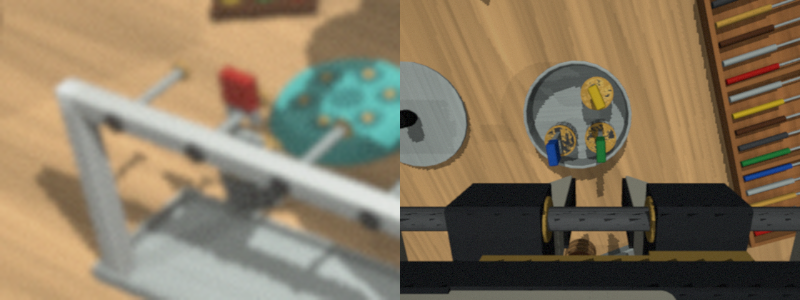

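Red hangs on pin1; green (wrist view, ~(600,148)) lies between the fingers, aligned. Proceed.

Call:
{"fn": "arm_command", "kwargs": {"moves": [[[0,0,0.02],[0,0,0],0.03],[[0,0,0.055],[0,0,0],0.03],[[0,0,0.09],[0,0,0],0.03],[[0,0,0.11],[0,0,0],0.03],[[0,0,0.1195],[0,0,0],0.03]]}}

```text
time: 10.95
tool_pos: [0.6066, 0.1698, 0.0782]
tool_rot: [-3.141, -0.0, 1.257]
contact_force: [-0.3, 0.2, 0.8]
opening: 0.0299
grip_force: 0.0
```

Call:
{"fn": "arm_command", "kwargs": {"moves": [[[0,0,0],[0,0,0],0.03],[[0,0,0],[0,0,0],0.0],[[0,0,0],[0,0,0],0.0],[[0,0,0],[0,0,0],0.0],[[0,0,0],[0,0,0],0.0]]}}

```text
time: 11.45
tool_pos: [0.6083, 0.1716, 0.0816]
tool_rot: [3.137, -0.003, 1.257]
contact_force: [0.7, 0.2, 3.9]
opening: 0.0098
grip_force: 20.0
```

Call:
{"fn": "arm_command", "kwargs": {"moves": [[[0,0,-0.01],[0,0,0],0.0],[[0,0,-0.03],[0,0,0],0.0],[[0,0,-0.06],[0,0,0],0.0],[[0,0,-0.09],[0,0,0],0.0],[[0,0,-0.1145],[0,0,0],0.0]]}}

```text
time: 11.95
tool_pos: [0.6074, 0.1714, 0.1972]
tool_rot: [3.137, -0.003, 1.257]
contact_force: [0.5, -0.1, -1.2]
opening: 0.01
grip_force: 20.0
```

Call:
{"fn": "arm_command", "kwargs": {"moves": [[[-0.02,-0.015,0],[0,0,-0.065],0.0],[[-0.045,-0.033,0],[0,0,-0.145],0.0],[[-0.075,-0.055,0],[0,0,-0.24],0.0],[[-0.105,-0.077,0],[0,0,-0.34],0.0],[[-0.1269,-0.0928,0],[0,0,-0.4102],0.0]]}}

```text
time: 12.45
tool_pos: [0.4778, 0.0783, 0.1947]
tool_rot: [3.139, -0.001, 1.671]
contact_force: [0.5, 0.5, -1.2]
opening: 0.0095
grip_force: 20.0
```

Call:
{"fn": "arm_command", "kwargs": {"moves": [[[-0.03,-0.002,0],[0,0,0],0.0],[[-0.07,-0.005,0],[0,0,0],0.0],[[-0.115,-0.008,0],[0,0,0],0.0],[[-0.16,-0.011,0],[0,0,0],0.0],[[-0.205,-0.015,0],[0,0,0],0.0]]}}

```text
time: 12.95
tool_pos: [0.4845, -0.1279, 0.1948]
tool_rot: [3.137, -0.0, 1.668]
contact_force: [0.2, 0.3, -1.1]
opening: 0.0097
grip_force: 20.0
```

Call:
{"fn": "arm_command", "kwargs": {"moves": [[[-0.045,-0.0035,0],[0,0,0],0.0],[[-0.09,-0.007,0.002],[0,0,0],0.0],[[-0.13,-0.01,0.005],[0,0,0],0.0],[[-0.16,-0.0125,0.01],[0,0,0],0.0],[[-0.1686,-0.0025,0.025],[0,0,0],0.0]]}}

```text
time: 13.45
tool_pos: [0.4982, -0.2983, 0.1703]
tool_rot: [3.136, 0.002, 1.664]
contact_force: [0.3, -0.3, -1.0]
opening: 0.01
grip_force: 20.0
```

Call:
{"fn": "arm_command", "kwargs": {"moves": [[[0,0.02,0],[0,0,0],0.0],[[0,0.045,0],[0,0,0],0.0],[[0,0.07,0],[0,0,0],0.0],[[0,0.088,0],[0,0,0],0.0],[[0,0.088,0],[0,0,0],0.0]]}}

```text
time: 13.95
tool_pos: [0.5877, -0.2852, 0.1692]
tool_rot: [3.137, -0.001, 1.669]
contact_force: [0.5, -0.6, -2.2]
opening: 0.0101
grip_force: 20.0
```

Call:
{"fn": "arm_command", "kwargs": {"moves": [[[0.005,0,0],[0,0,0],0.0],[[0.01,0,0],[0,0,0],0.0],[[0.014,0,0],[0,0,0],0.0],[[0.018,0,0],[0,0,0],0.0],[[0.018,0,0],[0,0,0],0.0]]}}

```text
time: 14.45
tool_pos: [0.5841, -0.2673, 0.1696]
tool_rot: [3.138, -0.001, 1.668]
contact_force: [0.3, -0.5, -1.0]
opening: 0.0096
grip_force: 20.0
```

Call:
{"fn": "arm_command", "kwargs": {"moves": [[[0.002,0,0],[0,0,0],0.0],[[0.004,0,0],[0,0,0],0.0],[[0.006,0,0],[0,0,0],0.0],[[0.007,0,0],[0,0,0],0.0],[[0.007,0,0],[0,0,0],0.0]]}}

```text
time: 14.95
tool_pos: [0.5837, -0.2608, 0.1692]
tool_rot: [3.138, -0.001, 1.667]
contact_force: [0.9, 0.0, -1.5]
opening: 0.0093
grip_force: 20.0
```

Same signature as before; lower.

Call:
{"fn": "arm_command", "kwargs": {"moves": [[[0,0,0.001],[0,0,0],0.0],[[0,0,0.002],[0,0,0],0.0],[[0,0,0.004],[0,0,0],0.0],[[0,0,0.0055],[0,0,0],0.0],[[0,0,0.0055],[0,0,0],0.0]]}}

```text
time: 15.45
tool_pos: [0.5837, -0.261, 0.1636]
tool_rot: [3.138, -0.001, 1.667]
contact_force: [-0.2, -0.0, -0.5]
opening: 0.0097
grip_force: 20.0
```

Call:
{"fn": "arm_command", "kwargs": {"moves": [[[0,0,0.001],[0,0,0],0.0],[[0,0,0.002],[0,0,0],0.0],[[0,0,0.0025],[0,0,0],0.0],[[0,0,0.003],[0,0,0],0.0],[[0,0,0.003],[0,0,0],0.0]]}}

```text
time: 15.95
tool_pos: [0.5839, -0.261, 0.163]
tool_rot: [3.137, 0.001, 1.667]
contact_force: [-3.9, 2.2, 11.1]
opening: 0.0097
grip_force: 20.0
```

```bash
python3 - <<'E'
from h import *
# yellow opens -y: hand-side yaw kept parallel. basket long axis 94.5; then hang long axis 95.5
chain(at(0,-.002,.001,.1615),95.5,[(at(0,-.002,.001,.235),95.5),([.6203,.2251,.2],94.5),([.6203,.2251,.0805],94.5),([.6203,.2251,.195],94.5),([.47,.10,.195],95.5),(at(2,-.10,.024,.195),95.5),(at(2,-.09,.024,.17),95.5)])
print('blue')
chain(at(2,-.002,-.001,.1615),95.5,[(at(2,-.002,-.001,.235),95.5),([.5585,.1836,.2],79),([.5585,.1836,.0805],79),([.5585,.1836,.195],79),(at(3,-.10,.024,.195),95.5),(at(3,-.09,.024,.17),95.5)])
E
```

```text
shift [ 0.      0.     -0.0735] turn [0. 0. 0.] -> [ 0.5836 -0.2602  0.235 ] 95.5
shift [0.4795 0.083  0.035 ] turn [ 0.     -0.      0.0175] -> [0.6203 0.2251 0.2   ] 94.5
shift [ 0.     -0.      0.1195] turn [0. 0. 0.] -> [0.6203 0.2251 0.0805] 94.5
shift [ 0.      0.     -0.1145] turn [0. 0. 0.] -> [0.6203 0.2251 0.195 ] 94.5
shift [-0.1129 -0.1597 -0.    ] turn [ 0.      0.     -0.0175] -> [0.47  0.1   0.195] 95.5
shift [-0.2188 -0.0193 -0.    ] turn [0. 0. 0.] -> [ 0.4718 -0.1196  0.195 ] 95.5
shift [-0.     0.01   0.025] turn [0. 0. 0.] -> [ 0.4817 -0.1186  0.17  ] 95.5
blue
shift [ 0.      0.     -0.0735] turn [0. 0. 0.] -> [ 0.5717 -0.1351  0.235 ] 95.5
shift [0.3185 0.0174 0.035 ] turn [ 0.    -0.     0.288] -> [0.5585 0.1836 0.2   ] 79
shift [ 0.     -0.      0.1195] turn [0. 0. 0.] -> [0.5585 0.1836 0.0805] 79
shift [ 0.      0.     -0.1145] turn [0. 0. 0.] -> [0.5585 0.1836 0.195 ] 79
shift [-0.2532 -0.0456 -0.    ] turn [ 0.     0.    -0.288] -> [ 0.4655 -0.0563  0.195 ] 95.5
shift [-0.     0.01   0.025] turn [0. 0. 0.] -> [ 0.4754 -0.0553  0.17  ] 95.5
```

Call:
{"fn": "arm_command", "kwargs": {"moves": [[[0,0,0],[0,0,0],0.012],[[0,0,0],[0,0,0],0.02],[[0,0,0],[0,0,0],0.03],[[0,0,0],[0,0,0],0.03],[[0,0,-0.005],[0,0,0],0.03]]}}

```text
time: 16.45
tool_pos: [0.5833, -0.2607, 0.1649]
tool_rot: [3.14, -0.002, 1.667]
contact_force: [-0.7, 0.2, -0.1]
opening: 0.0296
grip_force: 0.0
```

Call:
{"fn": "arm_command", "kwargs": {"moves": [[[0,0,-0.01],[0,0,0],0.03],[[0,0,-0.025],[0,0,0],0.03],[[0,0,-0.045],[0,0,0],0.03],[[0,0,-0.06],[0,0,0],0.03],[[0,0,-0.0685],[0,0,0],0.03]]}}

```text
time: 16.95
tool_pos: [0.5841, -0.2613, 0.2367]
tool_rot: [3.135, 0.001, 1.667]
contact_force: [0.0, -0.6, 0.4]
opening: 0.0302
grip_force: 0.0
```

Call:
{"fn": "arm_command", "kwargs": {"moves": [[[0.045,0.008,0],[0,0,0],0.03],[[0.09,0.016,0],[0,0,0],0.03],[[0.135,0.024,0],[0,0,0],0.03],[[0.18,0.032,0],[0,0,0],0.03],[[0.225,0.04,0],[0,0,0],0.03]]}}

```text
time: 17.45
tool_pos: [0.6015, -0.0315, 0.2349]
tool_rot: [3.138, -0.001, 1.667]
contact_force: [0.2, 0.2, -0.8]
opening: 0.0302
grip_force: 0.0
```

Call:
{"fn": "arm_command", "kwargs": {"moves": [[[0.045,0.0075,0],[0,0,0],0.03],[[0.09,0.015,0],[0,0,0],0.03],[[0.135,0.023,0],[0,0,0],0.03],[[0.18,0.03,0],[0,0,0],0.03],[[0.225,0.038,0],[0,0,0],0.03]]}}

```text
time: 17.95
tool_pos: [0.6175, 0.1963, 0.2351]
tool_rot: [3.138, -0.001, 1.667]
contact_force: [0.7, 0.1, -0.6]
opening: 0.0297
grip_force: 0.0
```

Call:
{"fn": "arm_command", "kwargs": {"moves": [[[0.0295,0.005,0.015],[0,0,0.0175],0.03],[[0.0295,0.005,0.035],[0,0,0.0175],0.03],[[0.0295,0.005,0.035],[0,0,0.0175],0.03],[[0.0295,0.005,0.035],[0,0,0.0175],0.03],[[0.0295,0.005,0.035],[0,0,0.0175],0.03]]}}

```text
time: 18.45
tool_pos: [0.6207, 0.2236, 0.2013]
tool_rot: [3.136, -0.001, 1.649]
contact_force: [0.5, -0.5, 1.0]
opening: 0.03
grip_force: 0.0
```

```bash
python3 - <<'E'
from h import *
o=robot.observe();print(o['tool_pos'],o['tool_rot'],o['contact_force'])
snap('scene','s5.png');a=cv2.imread('pics/s5.png')[150:240,110:230];
m=robot.camera_model('wrist');np.save('w5.npy',m,allow_pickle=True);snap('wrist','w5.png');b=cv2.imread('pics/w5.png')[50:290,120:440]
cv2.imwrite('pics/c5.png',np.hstack([cv2.resize(a,(400,300),interpolation=cv2.INTER_CUBIC),cv2.resize(b,(400,300))]))
E
```

```text
[0.62066385 0.22359889 0.20131317] [ 3.13621410e+00 -1.04829790e-03  1.64877213e+00] [ 0.47122777 -0.54360986  1.0157837 ]
```

View pics/c5.png

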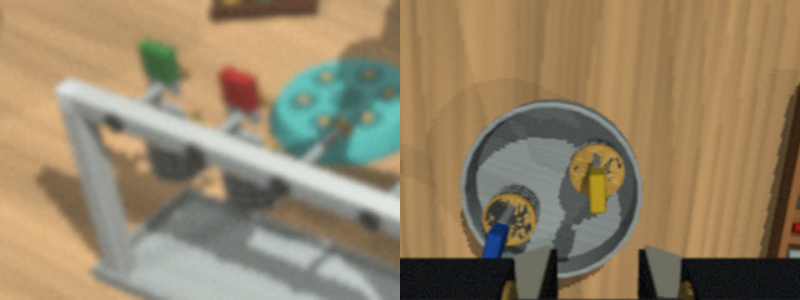

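Green and red hang; yellow (600,190) is aligned between the fingers.

Call:
{"fn": "arm_command", "kwargs": {"moves": [[[0,0,0.02],[0,0,0],0.03],[[0,0,0.055],[0,0,0],0.03],[[0,0,0.09],[0,0,0],0.03],[[0,0,0.11],[0,0,0],0.03],[[0,0,0.1195],[0,0,0],0.03]]}}

```text
time: 19.05
tool_pos: [0.6197, 0.2236, 0.0788]
tool_rot: [3.141, -0.0, 1.649]
contact_force: [-0.1, -0.8, 0.3]
opening: 0.0299
grip_force: 0.0
```

Call:
{"fn": "arm_command", "kwargs": {"moves": [[[0,0,0],[0,0,0],0.03],[[0,0,0],[0,0,0],0.0],[[0,0,0],[0,0,0],0.0],[[0,0,0],[0,0,0],0.0],[[0,0,0],[0,0,0],0.0]]}}

```text
time: 19.55
tool_pos: [0.621, 0.2246, 0.0818]
tool_rot: [3.136, -0.001, 1.65]
contact_force: [0.7, -1.2, 5.2]
opening: 0.01
grip_force: 20.0
```

Call:
{"fn": "arm_command", "kwargs": {"moves": [[[0,0,-0.01],[0,0,0],0.0],[[0,0,-0.03],[0,0,0],0.0],[[0,0,-0.06],[0,0,0],0.0],[[0,0,-0.09],[0,0,0],0.0],[[0,0,-0.1145],[0,0,0],0.0]]}}

```text
time: 20.05
tool_pos: [0.6202, 0.2244, 0.1973]
tool_rot: [3.137, -0.001, 1.65]
contact_force: [0.3, 0.1, 0.3]
opening: 0.0099
grip_force: 20.0
```

Call:
{"fn": "arm_command", "kwargs": {"moves": [[[-0.015,-0.021,0],[0,0,-0.003],0.0],[[-0.038,-0.054,0],[0,0,-0.006],0.0],[[-0.065,-0.092,0],[0,0,-0.01],0.0],[[-0.092,-0.13,0],[0,0,-0.014],0.0],[[-0.1129,-0.1597,0],[0,0,-0.0175],0.0]]}}

```text
time: 20.55
tool_pos: [0.4675, 0.098, 0.1947]
tool_rot: [3.138, -0.001, 1.668]
contact_force: [1.2, -0.5, -0.2]
opening: 0.0097
grip_force: 20.0
```

Call:
{"fn": "arm_command", "kwargs": {"moves": [[[-0.035,-0.003,0],[0,0,0],0.0],[[-0.08,-0.007,0],[0,0,0],0.0],[[-0.125,-0.011,0],[0,0,0],0.0],[[-0.17,-0.015,0],[0,0,0],0.0],[[-0.2,-0.0177,0],[0,0,0],0.0]]}}

```text
time: 21.05
tool_pos: [0.4712, -0.1043, 0.1948]
tool_rot: [3.137, 0.0, 1.666]
contact_force: [1.3, -0.1, -0.7]
opening: 0.0101
grip_force: 20.0
```

Call:
{"fn": "arm_command", "kwargs": {"moves": [[[-0.0188,-0.0016,0.003],[0,0,0],0.0],[[-0.0188,0.002,0.01],[0,0,0],0.0],[[-0.0188,0.0084,0.02],[0,0,0],0.0],[[-0.0188,0.0084,0.025],[0,0,0],0.0],[[-0.0188,0.0084,0.025],[0,0,0],0.0]]}}

```text
time: 21.55
tool_pos: [0.4812, -0.1181, 0.1679]
tool_rot: [3.14, -0.002, 1.669]
contact_force: [-0.5, 0.5, -2.0]
opening: 0.0097
grip_force: 20.0
```

Call:
{"fn": "arm_command", "kwargs": {"moves": [[[0,0.02,0],[0,0,0],0.0],[[0,0.045,0],[0,0,0],0.0],[[0,0.07,0],[0,0,0],0.0],[[0,0.088,0],[0,0,0],0.0],[[0,0.088,0],[0,0,0],0.0]]}}

```text
time: 22.05
tool_pos: [0.5709, -0.1098, 0.1692]
tool_rot: [3.137, -0.001, 1.67]
contact_force: [0.6, -0.4, -0.7]
opening: 0.0099
grip_force: 20.0
```

Call:
{"fn": "arm_command", "kwargs": {"moves": [[[-0.005,0,0],[0,0,0],0.0],[[-0.01,0,0],[0,0,0],0.0],[[-0.014,0,0],[0,0,0],0.0],[[-0.018,0,0],[0,0,0],0.0],[[-0.018,0,0],[0,0,0],0.0]]}}

```text
time: 22.55
tool_pos: [0.5707, -0.1298, 0.1695]
tool_rot: [3.138, -0.001, 1.666]
contact_force: [-0.3, 0.5, -0.6]
opening: 0.0099
grip_force: 20.0
```

Call:
{"fn": "arm_command", "kwargs": {"moves": [[[-0.002,0,0],[0,0,0],0.0],[[-0.004,0,0],[0,0,0],0.0],[[-0.006,0,0],[0,0,0],0.0],[[-0.007,0,0],[0,0,0],0.0],[[-0.007,0,0],[0,0,0],0.0]]}}

```text
time: 23.05
tool_pos: [0.5716, -0.136, 0.1693]
tool_rot: [3.138, -0.001, 1.667]
contact_force: [-1.0, 0.2, -1.7]
opening: 0.0101
grip_force: 20.0
```

Call:
{"fn": "arm_command", "kwargs": {"moves": [[[0,0,0.001],[0,0,0],0.0],[[0,0,0.002],[0,0,0],0.0],[[0,0,0.004],[0,0,0],0.0],[[0,0,0.0055],[0,0,0],0.0],[[0,0,0.0055],[0,0,0],0.0]]}}

```text
time: 23.55
tool_pos: [0.5716, -0.1358, 0.1638]
tool_rot: [3.138, -0.001, 1.667]
contact_force: [0.3, -0.3, -0.3]
opening: 0.0101
grip_force: 20.0
```

Call:
{"fn": "arm_command", "kwargs": {"moves": [[[0,0,0.001],[0,0,0],0.0],[[0,0,0.002],[0,0,0],0.0],[[0,0,0.0025],[0,0,0],0.0],[[0,0,0.003],[0,0,0],0.0],[[0,0,0.003],[0,0,0],0.0]]}}

```text
time: 24.05
tool_pos: [0.5718, -0.1359, 0.1631]
tool_rot: [3.136, 0.0, 1.667]
contact_force: [-5.4, 2.1, 13.0]
opening: 0.0095
grip_force: 20.0
```

Call:
{"fn": "arm_command", "kwargs": {"moves": [[[0,0,0],[0,0,0],0.012],[[0,0,0],[0,0,0],0.02],[[0,0,0],[0,0,0],0.03],[[0,0,0],[0,0,0],0.03],[[0,0,-0.005],[0,0,0],0.03]]}}

```text
time: 24.55
tool_pos: [0.5712, -0.1358, 0.165]
tool_rot: [3.14, -0.002, 1.667]
contact_force: [-0.3, 0.2, -0.0]
opening: 0.0299
grip_force: 0.0
```

Call:
{"fn": "arm_command", "kwargs": {"moves": [[[0,0,-0.01],[0,0,0],0.03],[[0,0,-0.025],[0,0,0],0.03],[[0,0,-0.045],[0,0,0],0.03],[[0,0,-0.06],[0,0,0],0.03],[[0,0,-0.0685],[0,0,0],0.03]]}}

```text
time: 25.05
tool_pos: [0.572, -0.1362, 0.2367]
tool_rot: [3.135, 0.001, 1.667]
contact_force: [0.5, -0.1, 0.1]
opening: 0.03
grip_force: 0.0
```

Call:
{"fn": "arm_command", "kwargs": {"moves": [[[0.025,0.001,0],[0,0,0],0.03],[[0.055,0.003,0],[0,0,0],0.03],[[0.09,0.005,0],[0,0,0],0.03],[[0.125,0.007,0],[0,0,0],0.03],[[0.16,0.009,0],[0,0,0],0.03]]}}

```text
time: 25.55
tool_pos: [0.5647, 0.0254, 0.2347]
tool_rot: [3.138, -0.001, 1.667]
contact_force: [0.3, -0.3, -0.5]
opening: 0.0298
grip_force: 0.0
```

Call:
{"fn": "arm_command", "kwargs": {"moves": [[[0.04,0.002,0.01],[0,0,0.07],0.03],[[0.08,0.004,0.02],[0,0,0.14],0.03],[[0.12,0.006,0.03],[0,0,0.21],0.03],[[0.1585,0.0084,0.035],[0,0,0.288],0.03],[[0.1585,0.0084,0.035],[0,0,0.288],0.03]]}}

```text
time: 26.05
tool_pos: [0.5569, 0.187, 0.1988]
tool_rot: [3.141, -0.003, 1.382]
contact_force: [-0.4, -0.8, -0.0]
opening: 0.0301
grip_force: 0.0
```

```bash
python3 - <<'E'
from h import *
o=robot.observe();print(o['tool_pos'],o['tool_rot'],o['contact_force'])
snap('scene','s6.png');a=cv2.imread('pics/s6.png')[150:240,110:230];
snap('wrist','w6.png');b=cv2.imread('pics/w6.png')[50:290,120:440]
cv2.imwrite('pics/c6.png',np.hstack([cv2.resize(a,(400,300),interpolation=cv2.INTER_CUBIC),cv2.resize(b,(400,300))]))
E
```

```text
[0.55690957 0.18702266 0.1987808 ] [ 3.14050951e+00 -2.53791491e-03  1.38232368e+00] [-0.41056031 -0.79545027 -0.00180591]
```

View pics/c6.png

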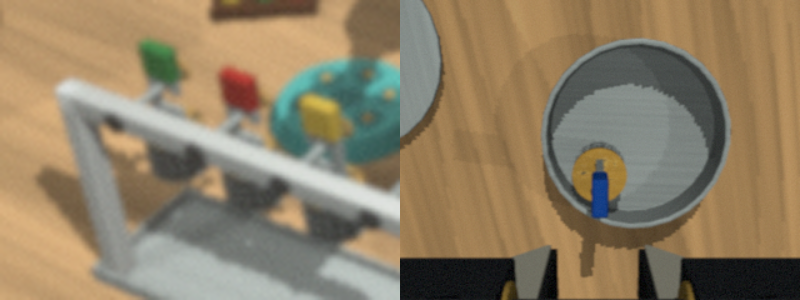

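Three hang properly; blue (600,195) is aligned. Same sequence for pin3.

Call:
{"fn": "arm_command", "kwargs": {"moves": [[[0,0,0.02],[0,0,0],0.03],[[0,0,0.055],[0,0,0],0.03],[[0,0,0.09],[0,0,0],0.03],[[0,0,0.11],[0,0,0],0.03],[[0,0,0.1195],[0,0,0],0.03]]}}

```text
time: 26.65
tool_pos: [0.5579, 0.181, 0.0784]
tool_rot: [3.141, -0.0, 1.378]
contact_force: [0.1, -0.3, 0.7]
opening: 0.03
grip_force: 0.0
```

Call:
{"fn": "arm_command", "kwargs": {"moves": [[[0,0,0],[0,0,0],0.03],[[0,0,0],[0,0,0],0.0],[[0,0,0],[0,0,0],0.0],[[0,0,0],[0,0,0],0.0],[[0,0,0],[0,0,0],0.0]]}}

```text
time: 27.15
tool_pos: [0.5594, 0.183, 0.0813]
tool_rot: [3.136, -0.002, 1.38]
contact_force: [1.3, -0.9, 3.9]
opening: 0.01
grip_force: 20.0
```

Call:
{"fn": "arm_command", "kwargs": {"moves": [[[0,0,-0.01],[0,0,0],0.0],[[0,0,-0.03],[0,0,0],0.0],[[0,0,-0.06],[0,0,0],0.0],[[0,0,-0.09],[0,0,0],0.0],[[0,0,-0.1145],[0,0,0],0.0]]}}

```text
time: 27.65
tool_pos: [0.5582, 0.1829, 0.197]
tool_rot: [3.137, -0.002, 1.38]
contact_force: [-0.2, 0.0, -0.8]
opening: 0.0099
grip_force: 20.0
```

Call:
{"fn": "arm_command", "kwargs": {"moves": [[[-0.03,-0.005,0],[0,0,-0.035],0.0],[[-0.065,-0.0115,0],[0,0,-0.075],0.0],[[-0.1,-0.018,0],[0,0,-0.115],0.0],[[-0.14,-0.025,0],[0,0,-0.16],0.0],[[-0.18,-0.0325,0],[0,0,-0.205],0.0]]}}

```text
time: 28.15
tool_pos: [0.4912, 0.0112, 0.1948]
tool_rot: [3.138, -0.001, 1.587]
contact_force: [0.2, -0.7, -1.5]
opening: 0.0099
grip_force: 20.0
```

```bash
python3 - <<'E'
from h import *
R0=Rt(79);R1=R0*Ro.from_rotvec([0,0,-.205]);p1=np.array([.5585,.1836,.195])+R0.apply([-.18,-.0325,0])
for p in (at(3,-.10,.024,.195),at(3,-.09,.024,.17)): rel(p,Rt(95.5),p1,R1)
E
```

```text
shift [-0.069  -0.0277 -0.    ] turn [-0.     0.    -0.083]
shift [-0.0682 -0.0177  0.025 ] turn [-0.     0.    -0.083]
```

Call:
{"fn": "arm_command", "kwargs": {"moves": [[[-0.035,-0.014,0],[0,0,-0.042],0.0],[[-0.069,-0.0277,0],[0,0,-0.083],0.0],[[-0.0686,-0.023,0.01],[0,0,-0.083],0.0],[[-0.0682,-0.0177,0.025],[0,0,-0.083],0.0],[[-0.0682,-0.0177,0.025],[0,0,-0.083],0.0]]}}

```text
time: 28.65
tool_pos: [0.4747, -0.0557, 0.1679]
tool_rot: [3.141, -0.002, 1.667]
contact_force: [-0.6, 0.2, -1.0]
opening: 0.0099
grip_force: 20.0
```

Call:
{"fn": "arm_command", "kwargs": {"moves": [[[0,0.02,0],[0,0,0],0.0],[[0,0.045,0],[0,0,0],0.0],[[0,0.07,0],[0,0,0],0.0],[[0,0.088,0],[0,0,0],0.0],[[0,0.088,0],[0,0,0],0.0]]}}

```text
time: 29.15
tool_pos: [0.5647, -0.0467, 0.1697]
tool_rot: [3.137, -0.001, 1.669]
contact_force: [-1.0, 0.6, -0.7]
opening: 0.0098
grip_force: 20.0
```

Call:
{"fn": "arm_command", "kwargs": {"moves": [[[-0.005,0,0],[0,0,0],0.0],[[-0.01,0,0],[0,0,0],0.0],[[-0.014,0,0],[0,0,0],0.0],[[-0.018,0,0],[0,0,0],0.0],[[-0.018,0,0],[0,0,0],0.0]]}}

```text
time: 29.65
tool_pos: [0.5645, -0.0664, 0.1696]
tool_rot: [3.138, -0.001, 1.666]
contact_force: [0.4, -0.2, -0.7]
opening: 0.0096
grip_force: 20.0
```

Call:
{"fn": "arm_command", "kwargs": {"moves": [[[-0.002,0,0],[0,0,0],0.0],[[-0.004,0,0],[0,0,0],0.0],[[-0.006,0,0],[0,0,0],0.0],[[-0.007,0,0],[0,0,0],0.0],[[-0.007,0,0],[0,0,0],0.0]]}}

```text
time: 30.15
tool_pos: [0.5653, -0.0727, 0.1693]
tool_rot: [3.138, -0.001, 1.667]
contact_force: [-0.0, 1.0, -1.0]
opening: 0.0096
grip_force: 20.0
```

Call:
{"fn": "arm_command", "kwargs": {"moves": [[[0,0,0.001],[0,0,0],0.0],[[0,0,0.002],[0,0,0],0.0],[[0,0,0.004],[0,0,0],0.0],[[0,0,0.0055],[0,0,0],0.0],[[0,0,0.0055],[0,0,0],0.0]]}}

```text
time: 30.65
tool_pos: [0.5651, -0.0725, 0.1635]
tool_rot: [3.139, -0.001, 1.667]
contact_force: [0.3, -0.1, -1.3]
opening: 0.0101
grip_force: 20.0
```

Call:
{"fn": "arm_command", "kwargs": {"moves": [[[0,0,0.001],[0,0,0],0.0],[[0,0,0.002],[0,0,0],0.0],[[0,0,0.0025],[0,0,0],0.0],[[0,0,0.003],[0,0,0],0.0],[[0,0,0.003],[0,0,0],0.0]]}}

```text
time: 31.15
tool_pos: [0.5655, -0.0726, 0.1627]
tool_rot: [3.137, -0.0, 1.667]
contact_force: [-4.4, 0.8, 10.9]
opening: 0.0098
grip_force: 20.0
```

Call:
{"fn": "arm_command", "kwargs": {"moves": [[[0,0,0],[0,0,0],0.012],[[0,0,0],[0,0,0],0.02],[[0,0,0],[0,0,0],0.03],[[0,0,0],[0,0,0],0.03],[[0,0,-0.005],[0,0,0],0.03]]}}

```text
time: 31.65
tool_pos: [0.5649, -0.0725, 0.1652]
tool_rot: [3.14, -0.001, 1.667]
contact_force: [1.3, 0.3, -0.0]
opening: 0.0296
grip_force: 0.0
```

Call:
{"fn": "arm_command", "kwargs": {"moves": [[[0,0,-0.01],[0,0,0],0.03],[[0,0,-0.025],[0,0,0],0.03],[[0,0,-0.045],[0,0,0],0.03],[[0,0,-0.06],[0,0,0],0.03],[[0,0,-0.0685],[0,0,0],0.03]]}}

```text
time: 32.15
tool_pos: [0.5657, -0.0728, 0.2366]
tool_rot: [3.135, 0.0, 1.667]
contact_force: [-0.8, -1.0, -0.7]
opening: 0.0297
grip_force: 0.0
```

```bash
python3 - <<'E'
from h import *
np.set_printoptions(precision=4,suppress=True)
o=robot.observe();print(o['tool_pos'],o['tool_rot'],o['contact_force'])
m=robot.camera_model('top')
snap('top','t7.png');a=cv2.imread('pics/t7.png')
def cir(v0,v1,u0,u1,z,rmin,rmax):
    g=cv2.cvtColor(a[v0:v1,u0:u1],cv2.COLOR_BGR2GRAY);g=cv2.GaussianBlur(cv2.resize(g,None,fx=4,fy=4,interpolation=cv2.INTER_CUBIC),(0,0),2)
    c=cv2.HoughCircles(g,cv2.HOUGH_GRADIENT,1.5,100,param1=80,param2=20,minRadius=rmin*4,maxRadius=rmax*4)
    if c is not None:
        u,v,r=c[0,0];print(u/4+u0,v/4+v0,r/4,ray(m,u/4+u0,v/4+v0,z))
cir(240,345,120,240,.011,25,34); cir(160,245,150,245,.036,22,32)
# dark knob
g=a[250:335,130:230].max(2);k=(g<45).astype(np.uint8);n,l,st,c=cv2.connectedComponentsWithStats(k)
for i in range(1,n):
    if st[i,4]>15:print(st[i],c[i]+[130,250],ray(m,*(c[i]+[130,250]),.035))
s=a[120:345,110:430];cv2.imwrite('pics/c7.png',cv2.resize(s,None,fx=2.4,fy=2.4,interpolation=cv2.INTER_CUBIC))
E
```

```text
[ 0.5657 -0.0728  0.2366] [3.1353 0.0003 1.6674] [-0.8125 -1.0322 -0.6877]
162.9375 287.0625 30.475 [0.3947 0.3033 0.011 ]
195.1875 202.5625 25.9 [0.5848 0.2034 0.036 ]
[28 34  9  8 60] [162.0167 287.2833] [0.3926 0.2996 0.035 ]
```

View pics/c7.png

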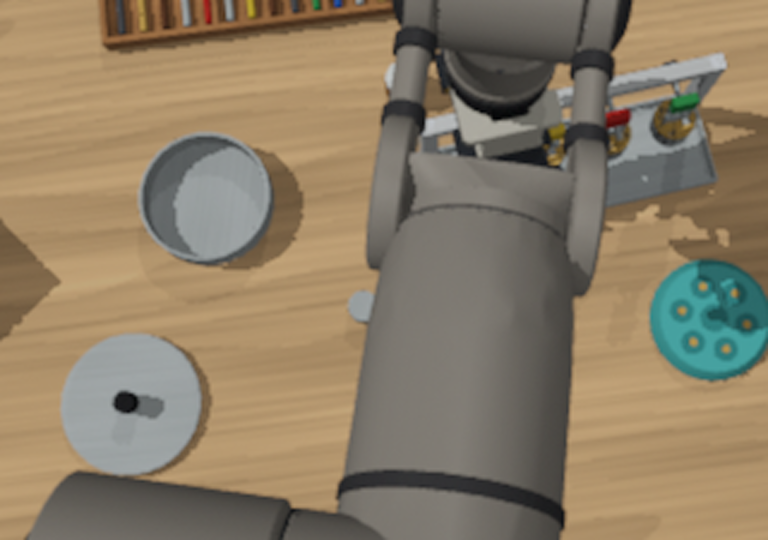

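Blue released; lid has been knocked to about (.395,.303); dish empty. Moving above the lid and looking from near.

```bash
python3 - <<'E'
from h import *
chain(at(3,-.002,-.001,.235),95.5,[([.395,.3035,.235],95.5),([.395,.3035,.15],95.5)])
E
```

```text
shift [ 0.3899 -0.1337 -0.    ] turn [0. 0. 0.] -> [0.395  0.3035 0.235 ] 95.5
shift [ 0.    -0.     0.085] turn [0. 0. 0.] -> [0.395  0.3035 0.15  ] 95.5
```

Call:
{"fn": "arm_command", "kwargs": {"moves": [[[0.03,-0.01,0],[0,0,0],0.04],[[0.07,-0.024,0],[0,0,0],0.05],[[0.115,-0.04,0],[0,0,0],0.05],[[0.16,-0.055,0],[0,0,0],0.05],[[0.205,-0.07,0],[0,0,0],0.05]]}}

```text
time: 32.7
tool_pos: [0.4745, 0.126, 0.234]
tool_rot: [3.139, -0.001, 1.667]
contact_force: [1.7, 1.0, 0.1]
opening: 0.05
grip_force: 0.0
```

Call:
{"fn": "arm_command", "kwargs": {"moves": [[[0.045,-0.0155,0],[0,0,0],0.05],[[0.09,-0.031,0],[0,0,0],0.05],[[0.135,-0.0465,0.015],[0,0,0],0.05],[[0.17,-0.0585,0.04],[0,0,0],0.05],[[0.1849,-0.0637,0.065],[0,0,0],0.05]]}}

```text
time: 33.2
tool_pos: [0.393, 0.3053, 0.1686]
tool_rot: [3.138, -0.002, 1.67]
contact_force: [0.0, 0.3, -1.1]
opening: 0.0502
grip_force: 0.0
```

Call:
{"fn": "arm_command", "kwargs": {"moves": [[[0,0,0.01],[0,0,0],0.05],[[0,0,0.02],[0,0,0],0.05],[[0,0,0.02],[0,0,0],0.05],[[0,0,0.02],[0,0,0],0.05],[[0,0,0.02],[0,0,0],0.05]]}}

```text
time: 33.7
tool_pos: [0.3957, 0.3022, 0.1502]
tool_rot: [3.136, -0.001, 1.666]
contact_force: [0.5, -0.1, 0.2]
opening: 0.05
grip_force: 0.0
```

```bash
python3 - <<'E'
from h import *
np.set_printoptions(precision=4,suppress=True)
o=robot.observe();print(o['tool_pos'],o['tool_rot'],o['qpos'])
m=robot.camera_model('wrist');np.save('w8.npy',m,allow_pickle=True);snap('wrist','w8.png');a=cv2.imread('pics/w8.png')
print(proj(m,[.395,.3035,.04]))
g=a[:290].max(2);k=(g<40).astype(np.uint8);n,l,st,c=cv2.connectedComponentsWithStats(k)
for i in range(1,n):
    if 100<st[i,4]<6000:print(st[i],c[i],ray(m,*c[i],.04))
E
```

```text
[0.3957 0.3022 0.1502] [ 3.1364 -0.0015  1.666 ] [ 0.4987  0.3688  1.715  -0.0008  1.0524  0.4039]
(np.float64(275.542855519974), np.float64(205.06780880117932))
[260 187  27  32 655] [273.1893 202.516 ] [0.393  0.3053 0.04  ]
[202 250  23  40 516] [216.1647 274.0039] [0.3529 0.2421 0.04  ]
[332 250  28  40 526] [339.7738 274.308 ] [0.4517 0.2509 0.04  ]
[  18  257  157   33 4168] [102.9153 273.5494] [0.2628 0.2343 0.04  ]
[ 382  256  172   34 4237] [453.4751 273.5841] [0.5427 0.2598 0.04  ]
```

View pics/w8.png

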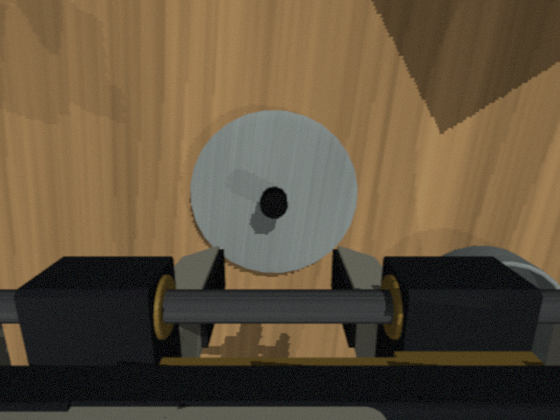

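The lid's disc is at about (274,191), knob at (273,203) → (.393,.305), within 2 mm of the TCP. Descend and grip.

Call:
{"fn": "arm_command", "kwargs": {"moves": [[[0,0,0.03],[0,0,0],0.05],[[0,0,0.07],[0,0,0],0.05],[[0,0,0.1],[0,0,0],0.05],[[0,0,0.12],[0,0,0],0.05],[[0,0,0.133],[0,0,0],0.05]]}}

```text
time: 34.25
tool_pos: [0.3951, 0.3023, 0.0151]
tool_rot: [3.139, -0.0, 1.667]
contact_force: [0.3, 0.1, 0.0]
opening: 0.0499
grip_force: 0.0
```

Call:
{"fn": "arm_command", "kwargs": {"moves": [[[0,0,0],[0,0,0],0.05],[[0,0,0],[0,0,0],0.015],[[0,0,0],[0,0,0],0.015],[[0,0,0],[0,0,0],0.015],[[0,0,0],[0,0,0],0.015]], "squeeze": 40}}

```text
time: 34.75
tool_pos: [0.3951, 0.3029, 0.0169]
tool_rot: [3.138, -0.001, 1.667]
contact_force: [-3.2, -0.6, 2.5]
opening: 0.0225
grip_force: 1.4
```

Call:
{"fn": "arm_command", "kwargs": {"moves": [[[0,0,-0.01],[0,0,0],0.015],[[0,0,-0.03],[0,0,0],0.015],[[0,0,-0.055],[0,0,0],0.015],[[0,0,-0.07],[0,0,0],0.015],[[0,0,-0.073],[0,0,0],0.015]]}}

```text
time: 35.25
tool_pos: [0.396, 0.3033, 0.0915]
tool_rot: [3.134, -0.002, 1.667]
contact_force: [0.7, 0.1, -1.9]
opening: 0.021
grip_force: 40.0
```

```bash
python3 - <<'E'
from h import *
np.set_printoptions(precision=4,suppress=True)
m=np.load('w8.npy',allow_pickle=True).item();print(ray(m,274,191.5,.011))
o=robot.observe();print(o['tool_pos'],o['tool_rot'],o['opening'])
chain([.395,.3035,.09],95.5,[([.586,.204,.09],95.5)])
E
```

```text
[0.3934 0.3072 0.011 ]
[0.396  0.3033 0.0915] [ 3.1342 -0.0025  1.6675] 0.020951834753750665
shift [-0.1173  0.1806  0.    ] turn [0. 0. 0.] -> [0.586 0.204 0.09 ] 95.5
```

Call:
{"fn": "arm_command", "kwargs": {"moves": [[[-0.02,0.03,0],[0,0,0],0.015],[[-0.045,0.068,0],[0,0,0],0.015],[[-0.075,0.113,0],[0,0,0],0.015],[[-0.1,0.151,0],[0,0,0],0.015],[[-0.1193,0.1804,0],[0,0,0],0.015]]}}

```text
time: 35.75
tool_pos: [0.5882, 0.1993, 0.0891]
tool_rot: [3.138, -0.0, 1.666]
contact_force: [0.2, 0.2, -1.7]
opening: 0.0209
grip_force: 40.0
```

Call:
{"fn": "arm_command", "kwargs": {"moves": [[[0,0,0],[0,0,0],0.015],[[0,0,0.005],[0,0,0],0.015],[[0,0,0.015],[0,0,0],0.015],[[0,0,0.025],[0,0,0],0.015],[[0,0,0.03],[0,0,0],0.015]]}}

```text
time: 36.25
tool_pos: [0.5844, 0.202, 0.058]
tool_rot: [3.141, -0.0, 1.669]
contact_force: [0.5, 0.6, -1.8]
opening: 0.0213
grip_force: 40.0
```

```bash
python3 - <<'E'
from h import *
np.set_printoptions(precision=4,suppress=True)
o=robot.observe();print(o['tool_pos'],o['tool_rot'],o['opening'],o['contact_force'])
snap('scene','s9.png',(290,250,410,350),6)
E
```

```text
[0.5844 0.202  0.058 ] [ 3.141  -0.0005  1.6688] 0.021280043684368047 [ 0.541   0.5835 -1.7877]
```

View pics/s9.png

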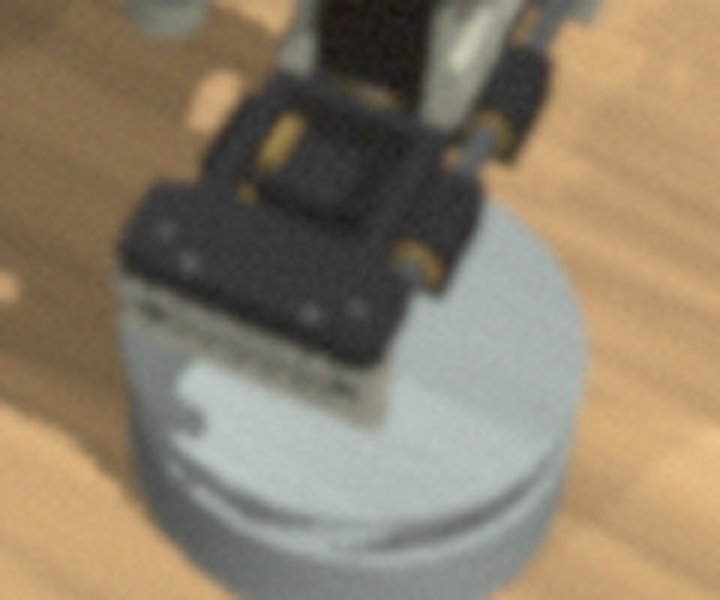

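The lid (edges ~118–590) is centred over the dish (~130–582). Lower it.

Call:
{"fn": "arm_command", "kwargs": {"moves": [[[0,0,0.002],[0,0,0],0.015],[[0,0,0.004],[0,0,0],0.015],[[0,0,0.006],[0,0,0],0.015],[[0,0,0.008],[0,0,0],0.015],[[0,0,0.0095],[0,0,0],0.015]]}}

```text
time: 36.8
tool_pos: [0.5868, 0.2019, 0.0513]
tool_rot: [3.136, -0.002, 1.667]
contact_force: [-0.7, 1.9, 8.2]
opening: 0.0209
grip_force: 40.0
```

Call:
{"fn": "arm_command", "kwargs": {"moves": [[[0,0,0.001],[0,0,0],0.015],[[0,0,0.002],[0,0,0],0.015],[[0,0,0.003],[0,0,0],0.015],[[0,0,0.0035],[0,0,0],0.015],[[0,0,0.0035],[0,0,0],0.015]]}}

```text
time: 37.3
tool_pos: [0.5873, 0.2021, 0.0501]
tool_rot: [3.134, -0.002, 1.668]
contact_force: [-3.4, 2.5, 16.4]
opening: 0.021
grip_force: 40.0
```

Call:
{"fn": "arm_command", "kwargs": {"moves": [[[0,0,-0.0015],[0,0,0],0.021],[[0,0,-0.002],[0,0,0],0.03],[[0,0,-0.002],[0,0,0],0.045],[[0,0,-0.002],[0,0,0],0.05],[[0,0,-0.002],[0,0,0],0.05]]}}

```text
time: 37.8
tool_pos: [0.586, 0.2013, 0.0484]
tool_rot: [3.139, -0.001, 1.667]
contact_force: [0.9, 0.2, -0.1]
opening: 0.0478
grip_force: 0.0
```

Call:
{"fn": "arm_command", "kwargs": {"moves": [[[0,0,-0.01],[0,0,0],0.05],[[0,0,-0.03],[0,0,0],0.05],[[0,0,-0.06],[0,0,0],0.05],[[0,0,-0.09],[0,0,0],0.05],[[0,0,-0.131],[0,0,0],0.05]]}}

```text
time: 38.3
tool_pos: [0.5847, 0.201, 0.1802]
tool_rot: [3.141, -0.0, 1.667]
contact_force: [0.5, -0.3, 0.5]
opening: 0.0499
grip_force: 0.0
```

Call:
{"fn": "arm_command", "kwargs": {"moves": [[[0,0,0],[0,0,0],0.05],[[0,0,0],[0,0,0],0.05],[[0,0,0],[0,0,0],0.05],[[0,0,0],[0,0,0],0.05],[[0,0,0],[0,0,0],0.05]]}}

```text
time: 38.8
tool_pos: [0.5852, 0.2011, 0.1785]
tool_rot: [3.14, -0.0, 1.667]
contact_force: [-0.6, -0.3, 0.3]
opening: 0.0501
grip_force: 0.0
```

```bash
python3 - <<'E'
from h import *
np.set_printoptions(precision=4,suppress=True)
o=robot.observe();print(o['tool_pos'],o['tool_rot'])
m=robot.camera_model('wrist');np.save('w10.npy',m,allow_pickle=True);snap('wrist','w10.png');a=cv2.imread('pics/w10.png')
# predicted plate outline, search radial edges along it
for zt in (.041,.047):print('pred knob',proj(m,[.587,.2045,zt+.029]),[np.round(proj(m,[.587+.07*np.cos(t),.2045+.07*np.sin(t),zt]),1) for t in (0,np.pi/2,np.pi)])
sat=cv2.cvtColor(a,cv2.COLOR_BGR2HSV)[...,1].astype(int)
k=((sat<60)&(a.max(2)>60)).astype(np.uint8);k[245:]=0
n,l,st,c=cv2.connectedComponentsWithStats(k);i=1+st[1:,4].argmax();print(st[i],c[i])
# optimise circle centre/z/tilt by maximising gradient along the projected circle
from scipy.optimize import least_squares
s=cv2.GaussianBlur(sat.astype(np.float32),(0,0),1.2)
pts=[]
c0=np.array([.587,.2045,.041])
for t in np.radians(np.arange(-30,211,5)):
    d=np.array([np.cos(t),np.sin(t),0]);rr=np.linspace(.06,.08,81)
    uv=np.array([proj(m,c0+d*r) for r in rr])
    if uv.min()<2 or uv[:,1].max()>240 or uv[:,0].max()>557: continue
    val=cv2.remap(s,uv[:,0].astype(np.float32)[None],uv[:,1].astype(np.float32)[None],1)[0]
    g=np.diff(val);j=g.argmax()
    if g[j]>1.5:pts.append(np.r_[uv[j],np.degrees(t)])
pts=np.array(pts);print(len(pts),pts[:,2].min(),pts[:,2].max())
def f(p):
    return np.array([np.linalg.norm(ray(m,u,v,p[2])[:2]-p[:2])-.07 for u,v,_ in pts])
for z in(.041,.047):
    r=least_squares(lambda q:f([q[0],q[1],z]),[.587,.2045],loss='soft_l1',f_scale=.001);print(z,r.x,np.median(abs(f([*r.x,z]))),np.median(f([*r.x,z])))
r=least_squares(f,c0,loss='soft_l1',f_scale=.001);print(r.x)
E
```

```text
[0.5852 0.2011 0.1785] [ 3.1404 -0.0005  1.6674]
pred knob (np.float64(279.71351518417316), np.float64(203.11630236501355)) [array([362.9, 201.8]), array([288.1, 107. ]), array([195. , 186.3])]
pred knob (np.float64(279.7697423664485), np.float64(205.21114973786794)) [array([364.5, 203.7]), array([288.3, 107.1]), array([193.4, 187.9])]
[  195   108   170   137 18726] [279.9356 181.8951]
48 -25.0 210.00000000000003
0.041 [0.5877 0.2028] 0.0007365614266674966 0.0003352699163774314
0.047 [0.5875 0.2027] 0.0008775080925119 -0.0006527955571683924
[0.5876 0.2028 0.0436]
```

Call:
{"fn": "arm_command", "kwargs": {"moves": [[[0,0,0.02],[0,0,0],0.0],[[0,0,0.05],[0,0,0],0.0],[[0,0,0.08],[0,0,0],0.0],[[0,0,0.095],[0,0,0],0.0],[[0,0,0.1],[0,0,0],0.0]]}}

```text
time: 39.35
tool_pos: [0.5846, 0.201, 0.0771]
tool_rot: [-3.14, -0.0, 1.667]
contact_force: [-0.3, -0.7, -0.7]
opening: 0.0143
grip_force: 0.0
```

Call:
{"fn": "arm_command", "kwargs": {"moves": [[[0,0,0.002],[0,0,0],0.0],[[0,0,0.004],[0,0,0],0.0],[[0,0,0.0055],[0,0,0],0.0],[[0,0,0.006],[0,0,0],0.0],[[0,0,0.006],[0,0,0],0.0]]}}

```text
time: 39.85
tool_pos: [0.5863, 0.2015, 0.0743]
tool_rot: [3.137, -0.001, 1.667]
contact_force: [0.8, -1.0, -0.4]
opening: 0.0003
grip_force: 0.2
```

Call:
{"fn": "arm_command", "kwargs": {"moves": [[[0,0,0.0005],[0,0,0],0.0],[[0,0,0.001],[0,0,0],0.0],[[0,0,0.002],[0,0,0],0.0],[[0,0,0.0025],[0,0,0],0.0],[[0,0,0.0025],[0,0,0],0.0]]}}

```text
time: 40.35
tool_pos: [0.5866, 0.2014, 0.0738]
tool_rot: [3.136, -0.001, 1.668]
contact_force: [-4.2, -1.6, 14.0]
opening: 0.0003
grip_force: 7.1
```

Call:
{"fn": "arm_command", "kwargs": {"moves": [[[0,0,0.0005],[0,0,0],0.0],[[0,0,0.001],[0,0,0],0.0],[[0,0,0.002],[0,0,0],0.0],[[0,0,0.0025],[0,0,0],0.0],[[0,0,0.0025],[0,0,0],0.0]]}}

```text
time: 40.85
tool_pos: [0.5868, 0.2014, 0.0734]
tool_rot: [3.134, -0.001, 1.668]
contact_force: [-9.7, -2.8, 27.8]
opening: 0.0007
grip_force: 13.9
```

Call:
{"fn": "arm_command", "kwargs": {"moves": [[[0,0,-0.005],[0,0,0],0.0],[[0,0,-0.015],[0,0,0],0.0],[[0,0,-0.05],[0,0,0],0.02],[[0,0,-0.09],[0,0,0],0.05],[[0,0,-0.111],[0,0,0],0.05]]}}

```text
time: 41.35
tool_pos: [0.5868, 0.2016, 0.1833]
tool_rot: [3.134, -0.001, 1.667]
contact_force: [0.1, -0.2, 0.2]
opening: 0.0203
grip_force: 0.0
```

```bash
cat > fit.py <<'E'
from h import *
from scipy.optimize import least_squares
np.set_printoptions(precision=4,suppress=True)
def fit(im,m,c0,R,sgn,span,vmax,angs,ch='sat'):
    hsv=cv2.cvtColor(im,cv2.COLOR_BGR2HSV);s=cv2.GaussianBlur(hsv[...,1].astype(np.float32),(0,0),1.0);pts=[]
    for t in np.radians(angs):
        d=np.array([np.cos(t),np.sin(t),0]);rr=np.linspace(R-span,R+span,121)
        uv=np.array([proj(m,np.array(c0)+d*r) for r in rr])
        if uv.min()<2 or uv[:,1].max()>vmax or uv[:,0].max()>557: continue
        g=sgn*np.diff(cv2.remap(s,uv[:,0].astype(np.float32)[None],uv[:,1].astype(np.float32)[None],1)[0]);j=g.argmax()
        if g[j]>1.5:pts.append([*((uv[j]+uv[j+1])/2),t])
    pts=np.array(pts);P=np.array([ray(m,u,v,c0[2])[:2] for u,v,_ in pts])
    f=lambda q:np.linalg.norm(P-q[:2],axis=1)-q[2]
    r=least_squares(f,[*c0[:2],R],loss='soft_l1',f_scale=.001);print(len(pts),r.x,'med',np.median(abs(f(r.x))));return pts,f(r.x)
E
python3 - <<'E'
from fit import *
a=np.arange(-180,180,4)
for n in('w4','w5'):
    m=np.load(n+'.npy',allow_pickle=True).item();im=cv2.imread(f'pics/raw_{n}.png')
    print(n);p,r=fit(im,m,[.586,.204,.036],.067,1,.008,240,a)
m=robot.camera_model('top');print('top t7');fit(cv2.imread('pics/raw_t7.png'),m,[.585,.203,.036],.067,1,.008,400,a)
print('top t7 lid');fit(cv2.imread('pics/raw_t7.png'),m,[.394,.302,.011],.07,1,.008,400,a)
print('w8 lid');fit(cv2.imread('pics/raw_w8.png'),np.load('w8.npy',allow_pickle=True).item(),[.394,.305,.011],.07,1,.008,245,a)
print('w10 lid');p,r=fit(cv2.imread('pics/raw_w10.png'),np.load('w10.npy',allow_pickle=True).item(),[.587,.203,.044],.07,1,.008,245,a)
print(np.c_[np.degrees(p[::3,2]),r[::3]*1e3])
E
```

```text
w4
74 [0.5896 0.2069 0.0668] med 0.00022867728678325344
w5
58 [0.5896 0.2082 0.0667] med 0.0005072410081851664
top t7
90 [0.5866 0.2025 0.0688] med 0.0012290510275157346
top t7 lid
84 [0.3932 0.3002 0.0704] med 0.00044485327518654916
w8 lid
63 [0.3934 0.3031 0.07  ] med 0.00016063428230482513
w10 lid
61 [0.5875 0.2025 0.0703] med 0.0007891413916537859
[[-180.       -0.1189]
 [-168.        0.694 ]
 [-156.        1.3583]
 [-144.        1.4801]
 [ -16.        0.1556]
 [  -4.       -0.8173]
 [   8.       -0.5684]
 [  20.       -1.1026]
 [  32.       -0.6928]
 [  44.        0.3883]
 [  56.        1.0675]
 [  68.        1.3384]
 [  80.        1.4618]
 [  92.        1.0324]
 [ 104.        0.3123]
 [ 116.       -0.7018]
 [ 128.       -1.8788]
 [ 140.       -1.3531]
 [ 152.       -0.8576]
 [ 164.       -0.3907]
 [ 176.       -0.6164]]
```

Wrist fits put the dish at (.5896,.2075) and the lid 5 mm off toward -y, so its step rests on the rim. I regrip the knob softly and slide it.

Call:
{"fn": "arm_command", "kwargs": {"moves": [[[0,0,0.02],[0,0,0],0.05],[[0,0,0.05],[0,0,0],0.05],[[0,0,0.09],[0,0,0],0.05],[[0,0,0.115],[0,0,0],0.05],[[0,0,0.127],[0,0,0],0.05]], "squeeze": 10}}

```text
time: 41.85
tool_pos: [0.5846, 0.2011, 0.05]
tool_rot: [-3.14, -0.0, 1.667]
contact_force: [0.1, 0.2, -0.7]
opening: 0.0496
grip_force: 0.0
```

Call:
{"fn": "arm_command", "kwargs": {"moves": [[[0,0,0],[0,0,0],0.04],[[0,0,0],[0,0,0],0.015],[[0,0,0],[0,0,0],0.015],[[0,0,0],[0,0,0],0.015],[[0,0,0],[0,0,0],0.015]]}}

```text
time: 42.35
tool_pos: [0.5871, 0.2016, 0.0542]
tool_rot: [3.135, -0.001, 1.667]
contact_force: [1.5, -0.4, 4.4]
opening: 0.0222
grip_force: 10.0
```

Call:
{"fn": "arm_command", "kwargs": {"moves": [[[0.001,0.0005,0],[0,0,0],0.015],[[0.002,0.001,0],[0,0,0],0.015],[[0.003,0.0015,0],[0,0,0],0.015],[[0.004,0.002,0],[0,0,0],0.015],[[0.005,0.0025,0],[0,0,0],0.015]]}}

```text
time: 42.85
tool_pos: [0.5879, 0.2067, 0.0526]
tool_rot: [3.139, -0.001, 1.667]
contact_force: [0.1, -0.4, -0.3]
opening: 0.0216
grip_force: 10.0
```

Call:
{"fn": "arm_command", "kwargs": {"moves": [[[0,0,0.0005],[0,0,0],0.015],[[0,0,0.0015],[0,0,0],0.015],[[0,0,0.0025],[0,0,0],0.015],[[0,0,0.003],[0,0,0],0.015],[[0,0,0.003],[0,0,0],0.015]]}}

```text
time: 43.35
tool_pos: [0.5879, 0.2067, 0.0507]
tool_rot: [3.138, -0.001, 1.667]
contact_force: [-2.9, -2.2, 7.0]
opening: 0.0216
grip_force: 10.0
```

Call:
{"fn": "arm_command", "kwargs": {"moves": [[[0,0,-0.001],[0,0,0],0.024],[[0,0,-0.001],[0,0,0],0.04],[[0,0,-0.001],[0,0,0],0.05],[[0,0,-0.01],[0,0,0],0.05],[[0,0,-0.03],[0,0,0],0.05]]}}

```text
time: 43.85
tool_pos: [0.5869, 0.2064, 0.0787]
tool_rot: [-3.141, -0.0, 1.667]
contact_force: [-0.4, 0.4, -0.5]
opening: 0.0487
grip_force: 0.0
```

Call:
{"fn": "arm_command", "kwargs": {"moves": [[[0,0,-0.03],[0,0,0],0.05],[[0,0,-0.07],[0,0,0],0.05],[[0,0,-0.1],[0,0,0],0.05],[[0,0,-0.1],[0,0,0],0.05],[[0,0,-0.1],[0,0,0],0.05]]}}

```text
time: 44.35
tool_pos: [0.5878, 0.2065, 0.1806]
tool_rot: [3.137, -0.001, 1.667]
contact_force: [0.6, -0.7, -0.2]
opening: 0.0499
grip_force: 0.0
```

Call:
{"fn": "arm_command", "kwargs": {"moves": [[[0,0,0],[0,0,0],0.05],[[0,0,0],[0,0,0],0.05],[[0,0,0],[0,0,0],0.05],[[0,0,0],[0,0,0],0.05],[[0,0,0],[0,0,0],0.05]]}}

```text
time: 44.85
tool_pos: [0.5876, 0.2065, 0.1794]
tool_rot: [3.139, -0.001, 1.667]
contact_force: [-0.4, 0.2, 0.8]
opening: 0.0504
grip_force: 0.0
```

```bash
python3 - <<'E'
from fit import *
m=robot.camera_model('wrist');np.save('w11.npy',m,allow_pickle=True);snap('wrist','w11.png')
for z in (.041,.044):
  p,r=fit(cv2.imread('pics/raw_w11.png'),m,[.589,.207,z],.07,1,.008,240,np.arange(-180,180,4))
print(np.c_[np.degrees(p[::4,2]),r[::4]*1e3]);print(robot.observe()['tool_pos'])
E
```

```text
59 [0.5883 0.2073 0.0699] med 0.00016825177185918194
59 [0.5881 0.2078 0.0693] med 0.00019754545244143884
[[-180.       -0.3237]
 [-164.        0.0722]
 [-148.       -0.1523]
 [  -8.       -0.3549]
 [   8.        0.086 ]
 [  24.       -0.1975]
 [  40.        0.0157]
 [  56.       -0.4497]
 [  72.       -0.2348]
 [  88.        0.1523]
 [ 104.        0.3338]
 [ 120.       -0.2061]
 [ 136.        0.0106]
 [ 152.       -0.0787]
 [ 168.       -0.0776]]
[0.5876 0.2065 0.1795]
```

Fit now gives radius 69.9 mm at seated height with 0.2 mm residuals. A touch check on the knob top, then the baskets.

Call:
{"fn": "arm_command", "kwargs": {"moves": [[[0,0,0.02],[0,0,0],0.0],[[0,0,0.05],[0,0,0],0.0],[[0,0,0.08],[0,0,0],0.0],[[0,0,0.095],[0,0,0],0.0],[[0,0,0.1],[0,0,0],0.0]]}}

```text
time: 45.4
tool_pos: [0.5868, 0.2063, 0.0776]
tool_rot: [-3.141, -0.0, 1.667]
contact_force: [-0.2, -0.9, 0.8]
opening: 0.0148
grip_force: 0.0
```

Call:
{"fn": "arm_command", "kwargs": {"moves": [[[0,0,0.003],[0,0,0],0.0],[[0,0,0.005],[0,0,0],0.0],[[0,0,0.007],[0,0,0],0.0],[[0,0,0.009],[0,0,0],0.0],[[0,0,0.009],[0,0,0],0.0]]}}

```text
time: 45.9
tool_pos: [0.5881, 0.2066, 0.0709]
tool_rot: [3.138, -0.001, 1.667]
contact_force: [-0.1, -0.3, -0.8]
opening: 0.0005
grip_force: 0.0
```

Call:
{"fn": "arm_command", "kwargs": {"moves": [[[0,0,0.0005],[0,0,0],0.0],[[0,0,0.001],[0,0,0],0.0],[[0,0,0.0015],[0,0,0],0.0],[[0,0,0.002],[0,0,0],0.0],[[0,0,0.002],[0,0,0],0.0]]}}

```text
time: 46.4
tool_pos: [0.5882, 0.2067, 0.0703]
tool_rot: [3.137, -0.001, 1.667]
contact_force: [-3.6, -0.6, 8.2]
opening: 0.0003
grip_force: 4.6
```

Call:
{"fn": "arm_command", "kwargs": {"moves": [[[0,0,-0.01],[0,0,0],0.0],[[0,0,-0.03],[0,0,0],0.0],[[0,0,-0.06],[0,0,0],0.0],[[0,0,-0.09],[0,0,0],0.0],[[0,0,-0.111],[0,0,0],0.0]]}}

```text
time: 46.9
tool_pos: [0.5883, 0.2066, 0.1824]
tool_rot: [3.135, -0.001, 1.667]
contact_force: [0.3, -0.7, 0.5]
opening: 0.0007
grip_force: 0.0
```

```bash
python3 - <<'E'
from fit import *
m=robot.camera_model('scene');snap('scene','s12.png');im=cv2.imread('pics/raw_s12.png');h=cv2.cvtColor(im,cv2.COLOR_BGR2HSV)
for p,(n,lo,hi) in {0:('g',55,85),1:('r',170,180),2:('y',23,32),3:('b',105,130)}.items():
    k=((h[...,0]>=lo)&(h[...,0]<=hi)&(h[...,1]>130)).astype(np.uint8);pr=np.array(proj(m,at(p,0,0,.086+.084)));k[:,:]*=1
    N,l,st,c=cv2.connectedComponentsWithStats(k);d=np.linalg.norm(c[1:]-pr,axis=1)+99*(st[1:,4]<15);i=1+d.argmin();print(n,pr,c[i],st[i])
E
```

```text
g [156.5242 167.6593] [210.1316 374.6711] [199 361  24  27  76]Traceback (most recent call last):
  File "<stdin>", line 5, in <module>
ValueError: attempt to get argmin of an empty sequence
```

Knob top at 70.3 mm: seated. Redo the colour check with looser thresholds.

```bash
python3 - <<'E'
from fit import *
m=robot.camera_model('scene');im=cv2.imread('pics/raw_s12.png').astype(int)
B,G,R=im[...,0],im[...,1],im[...,2]
M=dict(g=(G-R>25)&(G-B>15),r=(R-G>70)&(R-B>60),y=(R-B>90)&(G-B>70)&(abs(R-G)<50),b=(B-R>40)&(B-G>30))
for n,p in dict(g=0,r=1,y=2,b=3).items():
    u,v=proj(m,at(p,0,0,.170));u0,v0=int(u)-18,int(v)-18
    N,l,st,c=cv2.connectedComponentsWithStats(M[n][v0:v0+36,u0:u0+36].astype(np.uint8))
    i=1+st[1:,4].argmax() if N>1 else 0;print(n,(round(u,1),round(v,1)),c[i]+[u0,v0],st[i], im[int(v),int(u)])
E
```

```text
g (np.float64(156.5), np.float64(167.7)) [157.6145 167.8916] [15 13 10 13 83] [56 93 61]
r (np.float64(180.5), np.float64(176.1)) [181.5077 174.5385] [14 12 11 12 65] [ 45  52 122]
y (np.float64(205.9), np.float64(185.1)) [206.4694 182.8776] [14 12 10 11 49] [ 57 120 141]
b (np.float64(232.7), np.float64(194.4)) [232.425  193.8833] [ 13  12  12  13 120] [112  67  53]
```

All four grips sit within ~2 px of their hung positions.

```bash
python3 -c "
from cell import robot
print(robot.hand_in())"
```

```text
the job is handed in; nothing more can be done
None
```

The job is handed in: all four baskets hang on their own pins (red pin1, green pin0, yellow pin2, blue pin3) and the lid sits fully home and level on the dish (a touch on the knob top read 70.3 mm, 70 when seated); I viewed 16 pictures, two over the limit of 14.

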